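# Hang the loaded rinse basket on the tank rim

### The arm

A 6-joint arm with a two-finger parallel gripper is mounted at the origin on the work surface. World frame = base frame: x ahead of the robot, y to its left, z up, the work surface at z = 0. Lengths are in m, angles in rad, forces in N, time in s.
With the tool pointing down it reaches from about 0.35 to 0.775 m from the base axis. Payload 5.5 kg.
Tool frame: the origin (TCP) lies midway between the tips of the shut fingers; the grasp point (between the pads) lies 19 mm behind it; x points along the fingers, y is the direction in which the jaws open and shut, and the axes are right-handed (so a half turn about x gives the same grasp; the last joint's range is limited). The gripper opens to 85 mm and grips with 20 to 120 N. Pads are 22 mm wide; open, the fingers measure 114 mm over their backs; the gripper's body (76 mm by 85 mm) begins 54 mm behind the grasp point. The pads swing forward as they close: fully open they stand 13 mm farther back than shut.
Start: joints at [1.109, 0.313, 0.046, 1.304, 0, 1.431], TCP at [0.182, 0.546, 0.194] pointing down, gripper open.
Joint ranges: [-2.76, 2.76], [-0.86, 1.69], [-1.03, 1.26], [-2.2, 2.34], [-1.47, 1.5], [-3.14, 3.14]. Speed limits (rad/s): [2.57, 2.57, 3.14, 3.14, 3.14, 3.14].

### API

Orientations are given as a 3x3 rotation matrix whose columns are the frame's x, y, z axes.
In Python, from station import r, snapshot, boxes_of, landmark_of gives the robot as it stands.
- The arm moves only by the tool send_rows, never from a script. Its argument "commands" is a list of rows, each an object with "slide": the shift along the tool's x, y, z in cm, a list of three; "dr": the turn, a rotation vector about the tool's x, y, z in rad, a list of three; "grip": the opening, from -1 (shut) to 1 (fully open), so that 0 is half open. In form: [{"slide": [dx, dy, dz], "dr": [rx, ry, rz], "grip": grip}, ...]. A call has 1 to 20 rows; each row shifts and turns the commanded pose from where the row before left it, along the tool's axes as they then stand; what a row does not reach is not made up. A row lasts 1/10 s, in which the tool goes at most 50 mm and 8.59 degrees, less where a joint would pass 70% of its speed; a pose out of reach is approached as far as the arm can. A call is refused whole if a number of a shift passes 5 or a number of a turn 0.15, either way. A call with a gripper value outside its range is refused whole. The fingers move at their own pace and stop on an object; the grip force is fixed at half the most. Time passes only in rows, so rows that do not move let the fingers close. It gives the time, the measured TCP pose, the force and the opening at its end, in the units of the state.
- r.get_state(): the state, without advancing time (a new reading comes with each control period).
- snapshot(name): name is "side" or "top"; returns a dict with "pixels" (400x640x3 uint8, red, green, blue), "depth" (400x640 float32, m along the optical axis (not along the pixel's ray), 0 where there is no reading), "K" (3x3 intrinsics, pixels), "dist" ([k1, k2, p1, p2, k3] as OpenCV has them; the pictures are not rectified), "R" (3x3) and "t" (3): a world point X has camera coordinates R X + t. Camera axes: x right, y down, z forward; pixel columns grow to the right and rows downward; lengths in m; the calibration is good to about 2 mm. A picture is of the moment at which its call begins.
- r.finish_job(): hands the job in, once; it reports no verdict.
Trained networks look in a picture, given as the dict that the camera call returned (one of the last four; its "shot" number tells which), for a name from the list of things; names that differ only in an ending like _2 or _b are one class to them, and where a whole thing is asked for, a point or a joint stands for the part that bears it (a point fixed in the world has none). Each returns a list of dicts, best first, with "score" (0 to 1); they miss things now and then, are a little off and sometimes report something else, mostly with a low value. They report only what shows in the picture. A call takes as long as a camera call. They do not tell look-alikes from the thing itself.
- boxes_of(name, picture): "box" ([centre column, centre row, width, height] in pixels, round what is visible of it).
- landmark_of(name, picture): "location" ([column, row] in pixels: a listed point, or the origin of a listed thing).
The state is a dict: "time_s": time; "joints": joint angles; "qd": joint speeds; "effort": joint torques, N m; "tool_pos": TCP position; "tcp_rot": TCP orientation; "contact_force": force on the tool from outside, world axes, zero at the start; "wrist_torque": the same for the moment, N m; "width": opening from 0.0 (shut) to 1.0 (fully open).
Only numpy, scipy, OpenCV 4.12 (cv2) and the standard library are available. Lean on these libraries where they do the work, as an engineer would, in place of code of your own. Each camera call takes 0.05 s, during which the arm holds its last target.

### The job

Stand the sample vial in the open pocket of the little steel basket (the pocket away from the hook), then lift the basket by its grip and hang it inside the white tank, by its own hook, over the tank wall nearest the robot so that the hook sits fully down on the rim and the basket hangs straight. The tank is clamped somewhere within the play of its stand, so feel for the wall and bring the hook down gently: never press the basket hard against the tank or knock the dish, the slide box or the beaker. Leave the vial in the basket and let go.

Things in the scene. Friction and masses are not known exactly. Their poses are not given: they have to be found in the camera images.
- tank_stand: grey fixed stand plate 262 (x) x 300 (y) x 10 mm with a 10 mm edge; origin: centre of its underside, -x towards the robot. On it an open white tank, 200 (x) x 270 (y) mm outside, walls 5 mm, rim 140 mm above the origin, square to the stand, on rubber feet (sinks 1 mm per 3 N, at most 5). It is clamped sideways, centred at y = 0 but anywhere within 24 mm either way of x = 0: NOT reported
- rim_nominal (a point): point fixed to the stand, at (-97.5, 0, 140) mm in its frame, same axes: rim height, middle of the 5 mm thick -x wall (the one to hang on) if the tank were centred. The real wall is up to 24 mm from it along x, either way; find it by touch, e.g. bring the back strap against its inner (+x) face. More than 18 N on the tank is a failure
- basket: loose steel basket, 0.22 to 0.35 kg, standing on the bench. Origin at its underside, z up. Bin x -35 to +55, y -40 to +40, 40 mm high, open on top, walls and floor 3 mm (-x wall 4), a partition at x = 4. At -x a flat strap 50 mm wide rises to the hook; its outer face, flush with the bin, is x = -35 mm, z 0 to 85. Hung: x along the stand's x, bin in the tank, strap on the wall's inner face
- hook_seat (a point): middle of the top of the hook's slot, the face that rests on the rim: (-38.75, 0, 85) mm in the basket frame, same axes. The hook, 50 mm wide (y), points to -x; its down-turned lip spans x = -46.5 to -42.5 mm and ends at z = 67 mm, 18 mm below this point, so the slot for the wall is 7.5 mm wide (strap face to lip)
- basket_grip (a point): point to grip the basket, (-33, 0, 110) mm in the basket frame, same axes, inside the dark grip block above the hook: 12 mm thick (x), 40 mm wide (y), from z = 90 to 126 mm. Fingers close along x, from above
- pocket (a point): middle of the floor of the bin's +x pocket, where the vial goes: (29, 0, 3) mm in the basket frame, same axes. The pocket is 46.5 (x) x 74 (y) mm, its walls end 40 mm above the basket's underside
- vial: loose closed amber vial with white cap, cylinder 32 mm in diameter, 80 mm tall, 49 to 98 g, standing on the bench; origin: centre of its underside, z up. Held 62 mm above its underside with the fingers closing along the basket's y, hand and fingers clear the bin and the grip block
- dish: covered flat dish, 94 mm in diameter, 18 mm high, loose; origin at the centre of its underside. Leave alone
- slide_box: grey box 60 x 90 x 32 mm, loose; origin at the centre of its underside. Leave alone
- beaker: glass beaker, 66 mm in diameter, 85 mm tall, loose; origin at the centre of its underside. Leave alone
Mind the look-alikes: they are no part of the job. Several things have the shape of the vial; the one meant has the colours described above. What is shaped like the basket but purple is not meant.

How it is judged:
By the outcome, as a careful person would: the job done as asked, in the order asked, and still so for the second after the job is handed in, with the robot touching nothing.
It also fails if it takes over 72 s, if anything falls off the work surface, if the arm or the gripper's body presses on something with over 40 N, if the wrist force passes 120 N, or if a joint passes its speed limit or range.

## Working session

There is one attempt and no reset: what is moved stays moved. The work goes in short steps, Python scripts to look and compute and a tool call to move; the robot and the scene stay as the last step left them, time stands still between calls to the robot, and variables do not carry over. Pictures are saved under pics/ and viewed, and the job is handed in when it is done.

Besides the shell and the picture viewer there is one more tool, called after ">>>" as name([rows], argument=value, ...), one row to a line, values as JSON. send_rows: Moves the arm, as the interface text tells. Its arguments: {"type":"object","properties":{"commands":{"type":"array"}},"required":["commands"]}

```bash
mkdir -p pics; ls
cat > h.py <<'E'
import numpy as np, cv2, pickle
from station import r, snapshot, boxes_of, landmark_of
def save(p,name): cv2.imwrite(f'pics/{name}.png',p['pixels'][:,:,::-1])
def ray(p,uv):
    n=cv2.undistortPoints(np.array([[uv]],float),p['K'],np.array(p['dist'],float))[0,0]
    R=np.array(p['R']);t=np.array(p['t'])
    return -R.T@t, R.T@np.array([n[0],n[1],1.0])
def at_z(p,uv,z):
    o,d=ray(p,uv); s=(z-o[2])/d[2]; return o+s*d
def at_depth(p,uv,dep=None):
    if dep is None:
        u,v=int(round(uv[0])),int(round(uv[1])); dep=p['depth'][v,u]
    o,d=ray(p,uv); return o+dep*d
def cloud(p):
    h,w=p['depth'].shape
    uu,vv=np.meshgrid(np.arange(w),np.arange(h))
    pts=np.stack([uu,vv],-1).reshape(-1,1,2).astype(float)
    n=cv2.undistortPoints(pts,np.array(p['K'],float),np.array(p['dist'],float))[:,0]
    c=np.c_[n,np.ones(len(n))]*p['depth'].reshape(-1,1)
    R=np.array(p['R']);t=np.array(p['t'])
    X=(c-t)@R
    X[p['depth'].reshape(-1)<=0]=np.nan
    return X.reshape(h,w,3)
def proj(p,X):
    rv,_=cv2.Rodrigues(np.array(p['R'],float))
    return cv2.projectPoints(np.atleast_2d(np.array(X,float)),rv,np.array(p['t'],float),np.array(p['K'],float),np.array(p['dist'],float))[0][:,0]
E
python3 - <<'E'
from h import *
np.set_printoptions(precision=4,suppress=True)
print(r.get_state())
for n in ['top','side']:
    p=snapshot(n); save(p,n+'0'); pickle.dump(p,open(n+'0.pkl','wb'))
    print(n,p['K'],p['dist'],p['R'],p['t'])
    for k in ['tank_stand','basket','vial','dish','slide_box','beaker']:
        print(k,[(np.round(b['box']),round(b['score'],2)) for b in boxes_of(k,p)])
    for k in ['hook_seat','basket_grip','pocket','vial','rim_nominal','tank_stand','basket']:
        print(k,[(np.round(b['location'],1),round(b['score'],2)) for b in landmark_of(k,p)])
E
```

```text
pics
{'time_s': 0.0, 'joints': array([1.1094, 0.314 , 0.045 , 1.3036, 0.    , 1.4312]), 'qd': array([ 0.0004, -0.0013,  0.0009,  0.0006,  0.0014,  0.0008]), 'effort': array([ -0.0005, -48.0624,  29.8534,   0.0194,  -0.0002,  -0.    ]), 'tool_pos': array([0.1816, 0.545 , 0.1934]), 'tcp_rot': array([[-0.0008,  0.3163,  0.9487],
       [-0.0016,  0.9487, -0.3163],
       [-1.    , -0.0018, -0.0003]]), 'contact_force': array([-0.382 , -0.2305, -0.0459]), 'wrist_torque': array([ 0.0086, -0.0346,  0.0007]), 'width': 1.003802126721248}
top [[476.1742   0.     322.596 ]
 [  0.     476.1742 198.3485]
 [  0.       0.       1.    ]] [-0.0994  0.      0.      0.      0.    ] [[ 0.0006 -0.9999 -0.0122]
 [-0.9874  0.0014 -0.158 ]
 [ 0.158   0.0121 -0.9874]] [-0.0438  0.5404  1.1029]
tank_stand [(array([224., 177., 145., 128.]), 0.83), (array([363., 206.,  43.,  47.]), 0.18)]
basket [(array([362., 282.,  48.,  46.]), 0.71), (array([363., 206.,  42.,  46.]), 0.65)]
vial [(array([439., 234.,  21.,  15.]), 0.61), (array([455., 204.,  20.,  17.]), 0.61), (array([425., 156.,  39.,  29.]), 0.56), (array(
[... 1217 characters left out ...]
rray([383., 306.,  21.,  28.]), 0.91)]
dish [(array([405., 218.,  40.,  34.]), 0.67)]
slide_box [(array([438., 259.,  50.,  48.]), 0.8), (array([404., 219.,  40.,  38.]), 0.57)]
beaker [(array([376., 175.,  27.,  43.]), 0.57)]
hook_seat [(array([303.4, 269.4]), 0.88), (array([329.3, 225.1]), 0.68)]
basket_grip [(array([301.8, 266.8]), 0.95), (array([284.7, 140. ]), 0.68)]
pocket [(array([353.7, 236.1]), 0.76), (array([272.9, 285.4]), 0.65)]
vial [(array([414.4, 309.5]), 0.91), (array([377.7, 314.2]), 0.84), (array([339.4, 242. ]), 0.61)]
rim_nominal [(array([254.5, 125.9]), 0.58)]
tank_stand [(array([284.6, 140.7]), 0.75)]
basket [(array([341.5, 239.2]), 0.81), (array([285.5, 287.9]), 0.69)]
```

View pics/top0.png

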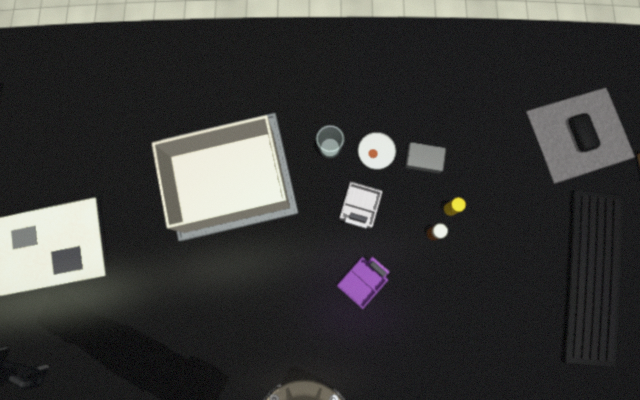

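View pics/side0.png

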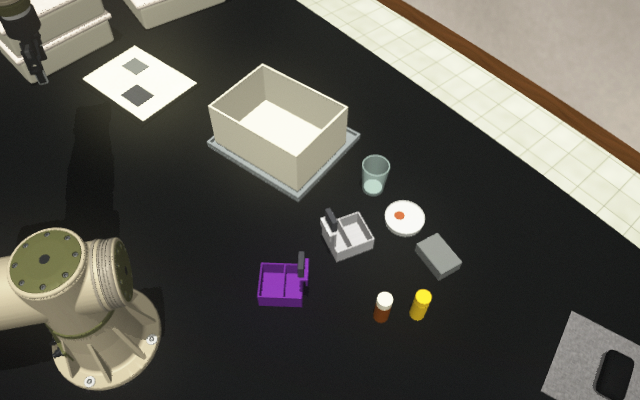

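Run:
```python
from h import *
for n,(a,b,c,d) in {'top':(310,120,490,320),'side':(230,150,470,340)}.items():
    p=pickle.load(open(n+'0.pkl','rb'))
    im=p['pixels'][b:d,a:c,::-1]
    cv2.imwrite(f'pics/{n}_crop.png',cv2.resize(im,None,fx=3,fy=3,interpolation=cv2.INTER_CUBIC))
```

```text
(no output)
```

View pics/top_crop.png

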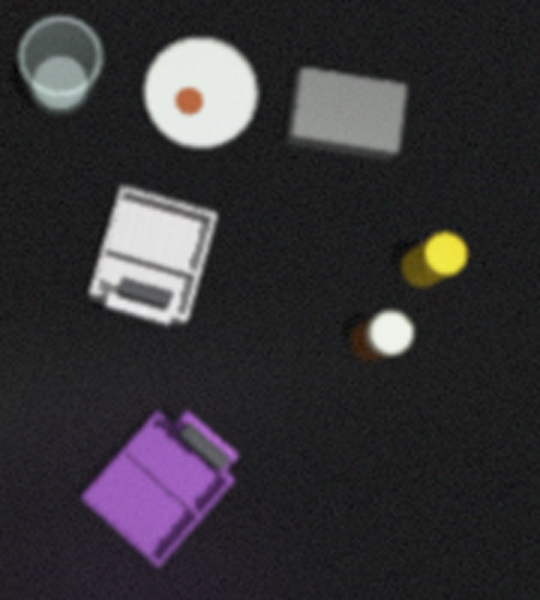

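View pics/side_crop.png

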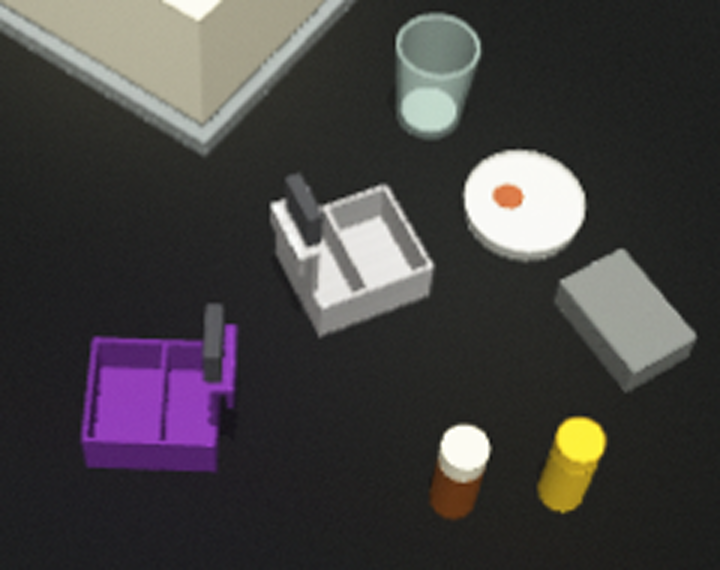

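The vial meant is the amber one with the white cap, at top px (438,232) / side px (383,306). The yellow cylinder at top (456,206) / side (421,305) is a look-alike. The basket meant is the steel one at top (362,206) / side (348,236), and the purple one at top (363,283) / side (283,278) is not. The close crops confirm both choices. Next I'll fit poses from the depth.

```bash
cat > fit.py <<'E'
from h import *
from scipy.optimize import least_squares
def box_sdf(P,lo,hi):
    lo=np.array(lo);hi=np.array(hi); c=(lo+hi)/2; h=(hi-lo)/2
    q=np.abs(P-c)-h
    return np.linalg.norm(np.maximum(q,0),axis=1)+np.minimum(q.max(1),0)
mm=1e-3
BASK=[([-35,-40,0],[55,40,3]),([-35,-40,0],[-31,40,40]),([52,-40,0],[55,40,40]),([-35,-40,0],[55,-37,40]),([-35,37,0],[55,40,40]),([2.5,-37,0],[5.5,37,38]),
 ([-35,-25,0],[-31,25,90]),([-46.5,-25,85],[-31,25,90]),([-46.5,-25,67],[-42.5,25,90]),([-39,-20,90],[-27,20,126])]
def basket_sdf(P): return np.min([box_sdf(P,np.array(a)*mm,np.array(b)*mm) for a,b in BASK],axis=0)
def to_local(P,x,y,yaw,z=0):
    c,s=np.cos(yaw),np.sin(yaw); d=P-np.array([x,y,z])
    return np.c_[c*d[:,0]+s*d[:,1],-s*d[:,0]+c*d[:,1],d[:,2]]
def fit_basket(P,x0,z=0):
    f=lambda q:basket_sdf(to_local(P,q[0],q[1],q[2],z))
    best=None
    for dy in (-.2,0,.2):
        s=least_squares(f,[x0[0],x0[1],x0[2]+dy],loss='soft_l1',f_scale=.003)
        if best is None or s.cost<best.cost: best=s
    return best.x, np.median(np.abs(f(best.x)))
def region(p,box):
    u0,v0,u1,v1=box
    X=cloud(p)[v0:v1,u0:u1].reshape(-1,3); return X[~np.isnan(X[:,0])]
E
python3 - <<'E'
from fit import *
np.set_printoptions(precision=4,suppress=True)
T=pickle.load(open('top0.pkl','rb'));S=pickle.load(open('side0.pkl','rb'))
for p,c in((T,(480,260)),(S,(350,350))):
    X=region(p,(c[0]-10,c[1]-10,c[0]+10,c[1]+10)); print('bench z',X[:,2].mean(),X[:,2].std())
for nm,p,b in(('T',T,(335,178,390,235)),('S',S,(317,204,378,265))):
    X=region(p,b); X=X[X[:,2]>.008]; X=X[X[:,2]<.14]
    print(nm,len(X),X.min(0),X.max(0)); 
    g=X[X[:,2]>.11]; print('grip top',g.mean(0),len(g))
    m=X[:,:2].mean(0)
    for y0 in (0,-.3,.3): print(fit_basket(X,[m[0],m[1],y0]))
for nm,p,b in(('T',T,(422,220,452,245)),('S',S,(370,288,396,325))):
    X=region(p,b); X=X[X[:,2]>.03]; print('vial',nm,len(X),X[:,2].max(),end=' ')
    f=lambda q:np.where(X[:,2]>.074, np.maximum(np.hypot(X[:,0]-q[0],X[:,1]-q[1])-.016,0), np.hypot(X[:,0]-q[0],X[:,1]-q[1])-.016)
    print(least_squares(f,X[:,:2].mean(0),loss='soft_l1',f_scale=.003).x)
def tank_sdf(L,o):
    bx=[([-131,-150,0],[131,150,10]),]
    d=[box_sdf(L,np.array(a)*mm,np.array(b)*mm) for a,b in bx]
    M=L-np.array([o,0,0])
    for a,b in [([-100,-135,10],[-95,135,140]),([95,-135,10],[100,135,140]),([-100,-135,10],[100,-130,140]),([-100,130,10],[100,135,140]),([-100,-135,10],[100,135,18])]:
        d.append(box_sdf(M,np.array(a)*mm,np.array(b)*mm))
    return np.min(d,axis=0)
for nm,p,b in(('T',T,(145,105,305,248)),('S',S,(200,60,365,203))):
    X=region(p,b); X=X[(X[:,2]>.005)&(X[:,2]<.16)][::3]
    if nm=='S': X=X[X[:,0]<10]
    m=X[:,:2].mean(0); best=None
    for y0 in(-.3,-.15,0,.15,.3):
      for o0 in (-.015,.015):
        s=least_squares(lambda q:tank_sdf(to_local(X,*q[:3]),q[3]),[m[0],m[1],y0,o0],loss='soft_l1',f_scale=.003)
        if best is None or s.cost<best.cost: best=s
    print('tank',nm,len(X),best.x,best.cost)
for k,p,b in(('dish',T,(352,130,400,175)),('box',T,(404,140,447,175)),('beaker',T,(315,123,346,162)),('purple',T,(335,255,392,310)),('yellow',T,(443,195,468,218))):
    X=region(p,b); X=X[(X[:,2]>.012)&(X[:,2]<.14)]; print(k,X.min(0),X.max(0),X.mean(0))
E
```

```text
bench z -0.00012031047267271117 0.0021405532417149674
bench z 8.066838986944767e-05 0.0017891366783604006
T 621 [ 0.466  -0.1854  0.0081] [ 0.5809 -0.0857  0.1314]
grip top [ 0.4847 -0.1235  0.1248] 112
(array([ 0.5173, -0.1329, -0.2928]), np.float64(0.0005191058746347767))
(array([ 0.5173, -0.1329, -0.2928]), np.float64(0.0005191058031695818))
(array([ 0.5173, -0.1329, -0.2928]), np.float64(0.0005191054797389939))
S 1340 [ 0.4689 -0.1877  0.008 ] [ 0.5836 -0.0895  0.1302]
grip top [ 0.4863 -0.1268  0.1231] 145
(array([ 0.5204, -0.1339, -0.2926]), np.float64(0.0006108586695309157))
(array([ 0.5204, -0.1339, -0.292 ]), np.float64(0.0006027791393315562))
(array([ 0.5204, -0.1339, -0.2926]), np.float64(0.0006108591908962832))
vial T 208 0.08450579210610218 [ 0.4584 -0.3153]
vial S 364 0.08458668733372725 [ 0.4623 -0.3179]
tank T 4448 [ 0.6038  0.1894  0.2321 -0.0196] 0.02389612879474382
tank S 4251 [ 0.7449  0.2205  0.2286 -0.1628] 0.02720343596645539
dish [ 0.619  -0.2252  0.0123] [ 0.712  -0.132   0.0247] [ 0.6655 -0.1783  0.0181]
box [ 0.6108 -0.3461  0.012 ] [ 0.6842 -0.2512  0.042 ] [ 0.6451 -0.2977  0.031 ]
beaker [ 0.6448 -0.0929  0.012 ] [ 0.7095 -0.0287  0.0888] [ 0.6826 -0.061   0.0596]
purple [ 0.2834 -0.1958  0.0121] [ 0.3982 -0.078   0.1291] [ 0.3536 -0.1504  0.0658]
yellow [ 0.5038 -0.3754  0.0121] [ 0.5351 -0.3439  0.0861] [ 0.5172 -0.356   0.0656]
```

```bash
cat >> fit.py <<'E'
def tank_sdf(L,o):
    d=[box_sdf(L,np.array([-131,-150,0])*mm,np.array([131,150,10])*mm)]
    M=L-np.array([o,0,0])
    for a,b in [([-100,-135,10],[-95,135,140]),([95,-135,10],[100,135,140]),([-100,-135,10],[100,-130,140]),([-100,130,10],[100,135,140]),([-100,-135,10],[100,135,18])]:
        d.append(box_sdf(M,np.array(a)*mm,np.array(b)*mm))
    return np.min(d,axis=0)
def fit_tank(X,x0=(.604,.189,.232)):
    best=None
    for o0 in (-.018,0,.018):
        s=least_squares(lambda q:tank_sdf(to_local(X,*q[:3]),q[3]),[*x0,o0],loss='soft_l1',f_scale=.003,bounds=([x0[0]-.04,x0[1]-.04,x0[2]-.15,-.03],[x0[0]+.04,x0[1]+.04,x0[2]+.15,.03]))
        if best is None or s.cost<best.cost: best=s
    return best
E
python3 - <<'E'
from fit import *
np.set_printoptions(precision=4,suppress=True)
T=pickle.load(open('top0.pkl','rb'));S=pickle.load(open('side0.pkl','rb'))
for nm,p,b in(('T',T,(145,105,305,248)),('S',S,(200,60,365,203))):
    X=region(p,b); X=X[(X[:,2]>.004)&(X[:,2]<.16)]
    L=to_local(X,.604,.189,.232); X=X[(abs(L[:,0])<.16)&(abs(L[:,1])<.175)]
    s=fit_tank(X); q=s.x
    r_=tank_sdf(to_local(X,*q[:3]),q[3])
    w=q[:2]+(q[3]-.0975)*np.array([np.cos(q[2]),np.sin(q[2])])
    print(nm,len(X),q,s.cost,np.median(abs(r_)),'wall',w)
    # rim near wall points
    L=to_local(X,*q[:3]); M=L[(L[:,2]>.134)&(abs(L[:,1])<.1)&(L[:,0]<0)]
    print('rim pts x local pct',np.percentile(M[:,0],[5,25,50,75,95]),'z',np.median(M[:,2]))
    F=L[(L[:,2]>.04)&(L[:,2]<.12)&(abs(L[:,1])<.1)]
    print('hist',np.histogram(F[:,0],bins=np.arange(-.14,.14,.01)))
    # stand edges from top plate
    G=L[(L[:,2]>.004)&(L[:,2]<.014)]; print('stand ext',np.percentile(G[:,0],[.5,99.5]),np.percentile(G[:,1],[.5,99.5]))
im=T['pixels'][100:250,140:310,::-1]; cv2.imwrite('pics/tank.png',cv2.resize(im,None,fx=4,fy=4))
E
```

```text
T 13353 [ 0.6031  0.1892  0.2333 -0.0188] 0.05791970323296689 0.0018829208480763719 wall [0.4899 0.1623]
rim pts x local pct [-0.1148 -0.1139 -0.1125 -0.1109 -0.1097] z 0.1400136711273648
hist (array([  0,   0, 488,   0,   0,   0,   0,   0,   0,   0,   0,   0,   0,
         0,   0,   0,   0,   0,   0,   0,   0,  13, 898,   0,   0,   0,
         0,   0]), array([-0.14, -0.13, -0.12, -0.11, -0.1 , -0.09, -0.08, -0.07, -0.06,
       -0.05, -0.04, -0.03, -0.02, -0.01,  0.  ,  0.01,  0.02,  0.03,
        0.04,  0.05,  0.06,  0.07,  0.08,  0.09,  0.1 ,  0.11,  0.12,
        0.13,  0.14]))
stand ext [-0.1546  0.1591] [-0.173  0.165]
S 12654 [ 0.6041  0.188   0.2288 -0.0178] 0.031153323449022385 0.0012649020431885752 wall [0.4918 0.1618]
rim pts x local pct [-0.1147 -0.1132 -0.1121 -0.1102 -0.1081] z 0.13864431874090868
hist (array([   0,    0, 1329,    9,    0,    0,    0,    0,    0,    0,    0,
          0,    0,    0,    0,    0,    0,    0,    0,    0,    0,  204,
       1135,    0,    0,    0,    0,    0]), array([-0.14, -0.13, -0.12, -0.11, -0.1 , -0.09, -0.08, -0.07, -0.06,
       -0.05, -0.04, -0.03, -0.02, -0.01,  0.  ,  0.01,  0.02,  0.03,
        0.04,  0.05,  0.06,  0.07,  0.08,  0.09,  0.1 ,  0.11,  0.12,
        0.13,  0.14]))
stand ext [-0.1558  0.1295] [-0.1716  0.1483]
```

View pics/tank.png

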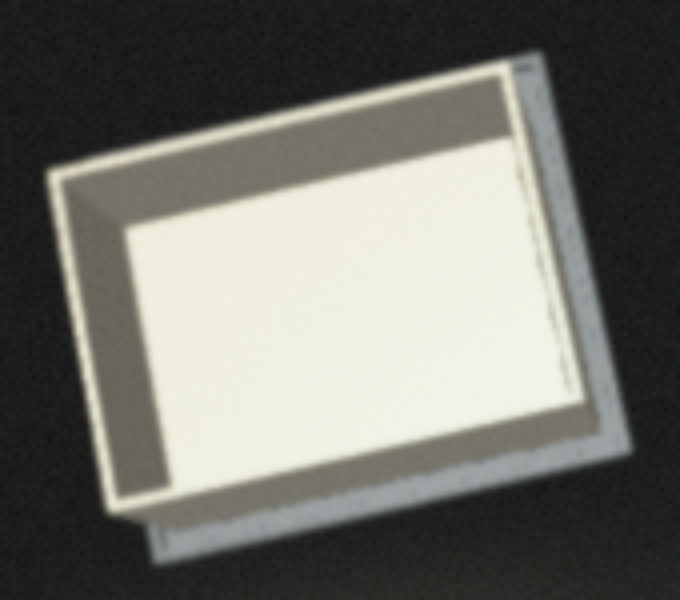

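```bash
cat > plan.py <<'E'
from h import *
import sys,json
def st():
    s=r.get_state(); R=np.array(s['tcp_rot']); return s,R
def show():
    s,R=st(); np.set_printoptions(precision=4,suppress=True)
    print('t',round(s['time_s'],2),'pos',np.array(s['tool_pos']),'yaw',round(np.arctan2(R[1,2],R[0,2]),4),'tilt',R[:2,0],'F',np.array(s['contact_force']),'M',np.array(s['wrist_torque']),'w',round(s['width'],3),'j',np.array(s['joints']))
def plan(wps,step=4.5,pos=None,yaw=None):
    """wps list of (x,y,z,yaw); prints groups: n rows x slide (cm), drx"""
    s,R=st(); p=np.array(s['tool_pos']) if pos is None else np.array(pos); y=np.arctan2(R[1,2],R[0,2]) if yaw is None else yaw
    for w in wps:
        d=np.array(w[:3])-p; n=int(max(np.ceil(np.linalg.norm(d)*100/step),np.ceil(abs(w[3]-y)/.14),1))
        out=[]
        for i in range(n):
            a=y+(w[3]-y)*i/n; dx,dy,dz=d/n*100
            out.append([round(-dz,2),round(-np.sin(a)*dx+np.cos(a)*dy,2),round(np.cos(a)*dx+np.sin(a)*dy,2)])
        print('to',w,'rows',n,'drx',round(-(w[3]-y)/n,4)); print(out if abs(w[3]-y)>.1 else out[0])
        p=np.array(w[:3]);y=w[3]
E
python3 - <<'E'
from plan import *
show()
plan([(.38,.28,.24,-.2925),(.44,0,.24,-.2925),(.46,-.3166,.2,-.2925),(.46,-.3166,.1,-.2925)])
E
```

```text
t 1.4 pos [0.1819 0.5455 0.1943] yaw -0.3218 tilt [0.0001 0.    ] F [-0.0559  0.8348  0.1873] M [ 0.0445 -0.0267  0.009 ] w 0.998 j [ 1.1094  0.3132  0.0461  1.3036 -0.      1.4312]
to (0.38, 0.28, 0.24, -0.2925) rows 8 drx -0.0037
[np.float64(-0.57), np.float64(-2.37), np.float64(3.4)]
to (0.44, 0, 0.24, -0.2925) rows 7 drx -0.0
[np.float64(-0.0), np.float64(-3.58), np.float64(1.97)]
to (0.46, -0.3166, 0.2, -0.2925) rows 8 drx -0.0
[np.float64(0.5), np.float64(-3.72), np.float64(1.38)]
to (0.46, -0.3166, 0.1, -0.2925) rows 3 drx -0.0
[np.float64(3.33), np.float64(0.0), np.float64(0.0)]
```

>>> send_rows([
  {"slide": [-0.57,-2.37,3.4],"dr": [-0.0037,0,0],"grip": 1},
  {"slide": [-0.57,-2.37,3.4],"dr": [-0.0037,0,0],"grip": 1},
  {"slide": [-0.57,-2.37,3.4],"dr": [-0.0037,0,0],"grip": 1},
  {"slide": [-0.57,-2.37,3.4],"dr": [-0.0037,0,0],"grip": 1},
  {"slide": [-0.57,-2.37,3.4],"dr": [-0.0037,0,0],"grip": 1},
  {"slide": [-0.57,-2.37,3.4],"dr": [-0.0037,0,0],"grip": 1},
  {"slide": [-0.57,-2.37,3.4],"dr": [-0.0037,0,0],"grip": 1},
  {"slide": [-0.57,-2.37,3.4],"dr": [-0.0037,0,0],"grip": 1},
  {"slide": [0,-3.58,1.97],"dr": [0,0,0],"grip": 1},
  {"slide": [0,-3.58,1.97],"dr": [0,0,0],"grip": 1},
  {"slide": [0,-3.58,1.97],"dr": [0,0,0],"grip": 1},
  {"slide": [0,-3.58,1.97],"dr": [0,0,0],"grip": 1},
  {"slide": [0,-3.58,1.97],"dr": [0,0,0],"grip": 1},
  {"slide": [0,-3.58,1.97],"dr": [0,0,0],"grip": 1},
  {"slide": [0,-3.58,1.97],"dr": [0,0,0],"grip": 1},
])

```text
time_s: 2.9
tool_pos: [0.4434, 0.0008, 0.2402]
tcp_rot: [[0.001, 0.288, 0.958], [0.0, 0.958, -0.288], [-1.0, 0.0, 0.001]]
contact_force: [1.7, 0.6, -0.5]
width: 1.004
```

>>> send_rows([
  {"slide": [0.5,-3.72,1.38],"dr": [0,0,0],"grip": 1},
  {"slide": [0.5,-3.72,1.38],"dr": [0,0,0],"grip": 1},
  {"slide": [0.5,-3.72,1.38],"dr": [0,0,0],"grip": 1},
  {"slide": [0.5,-3.72,1.38],"dr": [0,0,0],"grip": 1},
  {"slide": [0.5,-3.72,1.38],"dr": [0,0,0],"grip": 1},
  {"slide": [0.5,-3.72,1.38],"dr": [0,0,0],"grip": 1},
  {"slide": [0.5,-3.72,1.38],"dr": [0,0,0],"grip": 1},
  {"slide": [0.5,-3.72,1.38],"dr": [0,0,0],"grip": 1},
  {"slide": [0,0,0],"dr": [0,0,0],"grip": 1},
  {"slide": [0,0,0],"dr": [0,0,0],"grip": 1},
])

```text
time_s: 3.9
tool_pos: [0.4628, -0.3148, 0.1992]
tcp_rot: [[-0.001, 0.29, 0.957], [0.001, 0.957, -0.29], [-1.0, 0.001, -0.001]]
contact_force: [-0.5, -0.7, -0.0]
width: 1.0
```

Run:
```python
from plan import *
show(); plan([(.461,-.3166,.1,-.2925),(.461,-.3166,.046,-.2925)])
p=snapshot('side');save(p,'s1');cv2.imwrite('pics/s1c.png',cv2.resize(p['pixels'][200:360,300:480,::-1],None,fx=4,fy=3.7))
```

```text
t 3.9 pos [ 0.4628 -0.3148  0.1992] yaw -0.294 tilt [-0.0008  0.0012] F [-0.4943 -0.6854 -0.0093] M [ 0.0358 -0.0262 -0.0056] w 1.0 j [-0.741   0.2833  0.0171  1.306   0.0004 -0.4469]
to (0.461, -0.3166, 0.1, -0.2925) rows 3 drx -0.0005
[np.float64(3.31), np.float64(-0.08), np.float64(-0.04)]
to (0.461, -0.3166, 0.046, -0.2925) rows 2 drx -0.0
[np.float64(2.7), np.float64(0.0), np.float64(0.0)]
```

View pics/s1c.png

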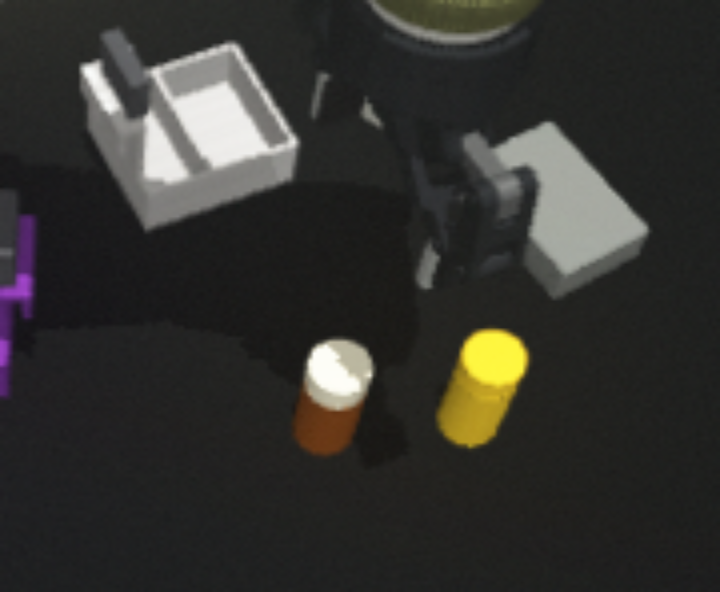

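Run:
```python
from plan import *
S=pickle.load(open('side0.pkl','rb'));T=pickle.load(open('top0.pkl','rb'))
t=np.array(r.get_state()['tool_pos']);R=np.array(r.get_state()['tcp_rot'])
for k in(-.05,0,.05): print(proj(S,t+R[:,1]*k), proj(S,t+R[:,1]*k-R[:,0]*.013))
p=snapshot('top');save(p,'t1');c=proj(p,[t])[0].astype(int);print(c)
cv2.imwrite('pics/t1c.png',cv2.resize(p['pixels'][c[1]-60:c[1]+60,c[0]-70:c[0]+70,::-1],None,fx=5,fy=5))
```

```text
[[405.07799517 290.04558371]] [[406.22993411 286.50874707]]
[[391.44257422 266.38520318]] [[392.39564026 262.66368905]]
[[378.5105322  243.98075408]] [[379.28476353 240.10436518]]
[452 223]
```

View pics/t1c.png

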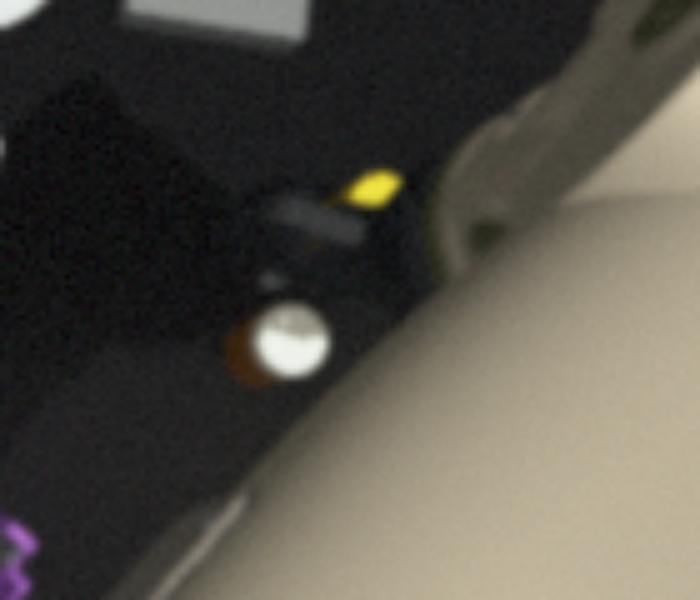

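Run:
```python
from plan import *
s,R=st();t=np.array(s['tool_pos'])
p=snapshot('side');pickle.dump(p,open('s2.pkl','wb'))
C=cloud(p)
for nm,q in(('side',p),('top',snapshot('top'))):
    C=cloud(q); X=C.reshape(-1,3); X=X[~np.isnan(X[:,0])]
    L=(X-t)@R
    m=(abs(L[:,1])<.08)&(abs(L[:,2])<.06)&(L[:,0]>-.08)&(L[:,0]<.06)
    print(nm,m.sum()); A=L[m]
    for lo in np.arange(-.08,.06,.01):
        B=A[(A[:,0]>=lo)&(A[:,0]<lo+.01)]
        if len(B)>3: print(round(lo,2),len(B),'y',np.percentile(B[:,1],[2,50,98]),'z',np.percentile(B[:,2],[2,50,98]))
```

```text
side 194
-0.08 73 y [-0.05712184  0.04168494  0.05335872] z [-0.01084276 -0.00607923  0.00417765]
-0.07 72 y [-0.05716981  0.04220833  0.04845636] z [-0.01106883 -0.00545613  0.00901105]
-0.06 49 y [-0.05265508  0.04245011  0.04500978] z [-0.01062656 -0.00502553  0.00966098]
top 19
-0.08 7 y [0.04405944 0.04850903 0.056241  ] z [-0.01462969 -0.01381548 -0.0100821 ]
-0.07 7 y [0.04447849 0.05044534 0.05417771] z [-0.01419639 -0.01402608 -0.00964111]
-0.06 5 y [0.04697425 0.04973661 0.0535835 ] z [-0.01391428 -0.01085939 -0.01010245]
```

Run:
```python
from plan import *
p=pickle.load(open('s2.pkl','rb'))
C=cloud(p)[215:315,360:450]
im=p['pixels'][215:315,360:450,::-1].astype(float); im=np.clip(255*(im/255)**.5,0,255).astype(np.uint8)
z=np.nan_to_num(C[...,2]); zi=cv2.applyColorMap(np.clip(z/.3*255,0,255).astype(np.uint8),cv2.COLORMAP_JET)
t=np.array(r.get_state()['tool_pos']);q=(proj(p,[t])[0]-[360,215])
cv2.imwrite('pics/s2.png',cv2.resize(np.hstack([im,zi]),None,fx=4.4,fy=4.4,interpolation=cv2.INTER_NEAREST)); print(q*4.4)
```

```text
[138.01920797 223.20442001]
```

View pics/s2.png

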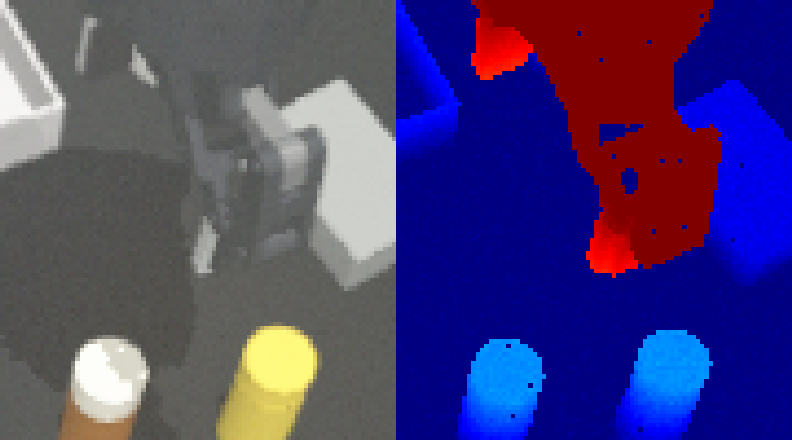

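The open fingertips appear about 40 mm higher than the TCP with a 13 mm swing should put them. I'll shut the fingers in the air to check where the tips really are.

>>> send_rows([
  {"slide": [0,0,0],"dr": [0,0,0],"grip": -1},
  {"slide": [0,0,0],"dr": [0,0,0],"grip": -1},
  {"slide": [0,0,0],"dr": [0,0,0],"grip": -1},
  {"slide": [0,0,0],"dr": [0,0,0],"grip": -1},
  {"slide": [0,0,0],"dr": [0,0,0],"grip": -1},
  {"slide": [0,0,0],"dr": [0,0,0],"grip": -1},
  {"slide": [0,0,0],"dr": [0,0,0],"grip": -1},
  {"slide": [0,0,0],"dr": [0,0,0],"grip": -1},
])

```text
time_s: 4.9
tool_pos: [0.4632, -0.3143, 0.1998]
tcp_rot: [[0.0, 0.288, 0.958], [0.0, 0.958, -0.288], [-1.0, 0.0, -0.0]]
contact_force: [-0.2, 0.5, -0.4]
width: -0.003
```

Run:
```python
from plan import *
s,R=st();t=np.array(s['tool_pos']); show()
p=snapshot('side'); C=cloud(p)
X=C.reshape(-1,3); X=X[~np.isnan(X[:,0])]
L=(X-t)@R
m=(abs(L[:,1])<.08)&(abs(L[:,2])<.06)&(L[:,0]>-.08)&(L[:,0]<.06)
A=L[m]
for lo in np.arange(-.08,.06,.01):
        B=A[(A[:,0]>=lo)&(A[:,0]<lo+.01)]
        if len(B)>3: print(round(lo,2),len(B),'y',np.percentile(B[:,1],[2,50,98]),'z',np.percentile(B[:,2],[2,50,98]))
im=p['pixels'][215:315,360:450,::-1].astype(float); im=np.clip(255*(im/255)**.5,0,255).astype(np.uint8)
z=np.nan_to_num(C[215:315,360:450,2]); zi=cv2.applyColorMap(np.clip(z/.3*255,0,255).astype(np.uint8),cv2.COLORMAP_JET)
q=(proj(p,[t])[0]-[360,215])
cv2.imwrite('pics/s3.png',cv2.resize(np.hstack([im,zi]),None,fx=4.4,fy=4.4,interpolation=cv2.INTER_NEAREST)); print(q*4.4)
```

```text
t 4.9 pos [ 0.4632 -0.3143  0.1998] yaw -0.2923 tilt [0.     0.0001] F [-0.1922  0.461  -0.432 ] M [0.027  0.0145 0.0047] w -0.003 j [-0.7396  0.2821  0.0168  1.3056  0.0001 -0.4473]
-0.08 23 y [-0.0138 -0.001   0.0059] z [-0.0116 -0.01   -0.006 ]
-0.07 34 y [-0.0146 -0.0063  0.0082] z [-0.0107 -0.0094 -0.0039]
-0.06 44 y [-0.0148 -0.0066  0.0128] z [-0.0107 -0.0067 -0.0005]
-0.05 26 y [-0.0132 -0.0062  0.0093] z [-0.0107 -0.009   0.0037]
[139.6899 226.0414]
```

View pics/s3.png

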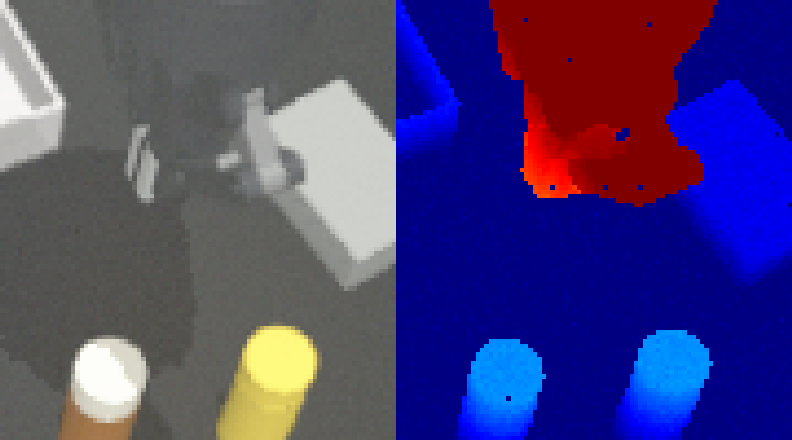

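The shut tips show about 43 mm behind the reported TCP, in both depth and pixel row. I'll go down in stages, checking force and picture as I go.

>>> send_rows([
  {"slide": [0,-0.3,-0.2],"dr": [0,0,0],"grip": 1},
  {"slide": [0,0,0],"dr": [0,0,0],"grip": 1},
  {"slide": [0,0,0],"dr": [0,0,0],"grip": 1},
  {"slide": [3,0,0],"dr": [0,0,0],"grip": 1},
  {"slide": [3,0,0],"dr": [0,0,0],"grip": 1},
  {"slide": [3,0,0],"dr": [0,0,0],"grip": 1},
  {"slide": [3,0,0],"dr": [0,0,0],"grip": 1},
  {"slide": [2,0,0],"dr": [0,0,0],"grip": 1},
  {"slide": [0,0,0],"dr": [0,0,0],"grip": 1},
])

```text
time_s: 5.85
tool_pos: [0.4584, -0.3147, 0.0568]
tcp_rot: [[-0.004, 0.288, 0.958], [0.004, 0.958, -0.288], [-1.0, 0.003, -0.006]]
contact_force: [-1.0, -0.1, -0.3]
width: 1.0
```

```bash
cat > gl.py <<'E'
from plan import *
def look(name,box,fx=4.4,cam='side'):
    s,R=st();t=np.array(s['tool_pos']); show()
    p=snapshot(cam); C=cloud(p)
    X=C.reshape(-1,3); L=(X-t)@R
    m=(abs(L[:,1])<.08)&(abs(L[:,2])<.03)&(L[:,0]>-.09)&(L[:,0]<.06)
    A=L[m]
    for lo in np.arange(-.09,.06,.01):
        B=A[(A[:,0]>=lo)&(A[:,0]<lo+.01)]
        if len(B)>3: print(round(lo,2),len(B),'y',np.percentile(B[:,1],[2,50,98]),'z',np.percentile(B[:,2],[2,50,98]))
    u0,v0,u1,v1=box
    im=p['pixels'][v0:v1,u0:u1,::-1].astype(float); im=np.clip(255*(im/255)**.5,0,255).astype(np.uint8)
    z=np.nan_to_num(C[v0:v1,u0:u1,2]); zi=cv2.applyColorMap(np.clip(z/.3*255,0,255).astype(np.uint8),cv2.COLORMAP_JET)
    print('tcp px crop',(proj(p,[t])[0]-[u0,v0])*fx)
    cv2.imwrite(f'pics/{name}.png',cv2.resize(np.hstack([im,zi]),None,fx=fx,fy=fx,interpolation=cv2.INTER_NEAREST))
    return p
E
python3 - <<'E'
from gl import *
look('s4',(350,235,440,345))
E
```

```text
t 5.85 pos [ 0.4584 -0.3147  0.0568] yaw -0.2923 tilt [-0.0045  0.0043] F [-0.9542 -0.1222 -0.2575] M [ 0.0782 -0.0254 -0.0185] w 1.0 j [-0.7461  0.3609 -0.2351  0.981   0.0001 -0.4538]
-0.09 14 y [-0.0548 -0.0014  0.0475] z [-0.0112 -0.0098 -0.0057]
-0.08 33 y [-0.0568 -0.0451  0.0547] z [-0.0111 -0.0077 -0.0037]
-0.07 33 y [-0.0566 -0.0447  0.0507] z [-0.0106 -0.0059  0.0006]
-0.06 27 y [-0.0533  0.0423  0.0465] z [-0.0102 -0.0054  0.0033]
-0.03 178 y [-0.0171 -0.0037  0.0123] z [-0.0102  0.0027  0.0146]
-0.02 39 y [-0.0183 -0.0121  0.0053] z [-0.0116 -0.0061  0.0119]
-0.01 36 y [-0.0185 -0.0143  0.0011] z [-0.0119 -0.0059  0.0104]
-0.0 35 y [-0.0186 -0.0146  0.0006] z [-0.0116 -0.0047  0.0142]
0.01 36 y [-0.0187 -0.0145  0.0032] z [-0.0112 -0.0049  0.012 ]
0.02 29 y [-0.0176 -0.0119  0.0011] z [-0.0116 -0.0066  0.0137]
0.03 26 y [-0.0174 -0.0124  0.0055] z [-0.0119 -0.0074  0.0118]
0.04 36 y [-0.0172 -0.0143  0.0012] z [-0.0112 -0.0039  0.0117]
0.05 1694 y [-0.0775 -0.0174  0.0767] z [-0.029  -0.0048  0.0286]
tcp px crop [136.1495 302.6406]
```

View pics/s4.png

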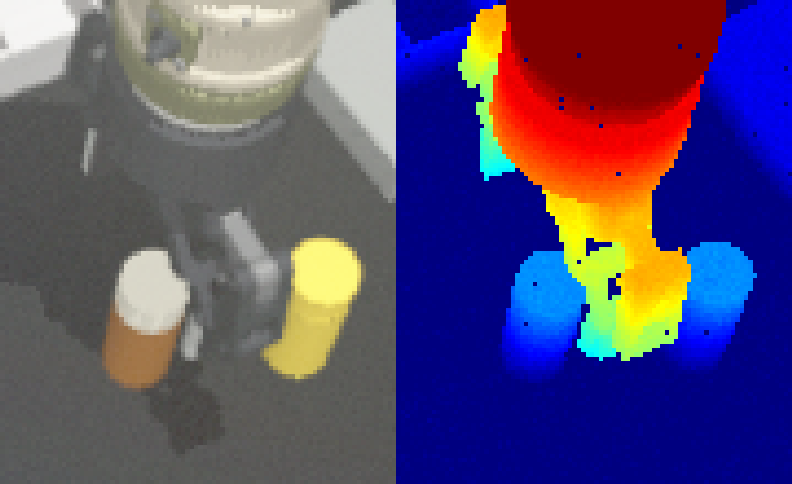

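The picture confirms it. With the TCP reported at z=0.057, the open fingertips (crop (90,175) and (193,355)) are still above the white cap at (150,275). The true tips are therefore about 43 mm behind the reported TCP. The vial is centred between the fingers, so I continue down carefully.

>>> send_rows([
  {"slide": [1.5,0,0],"dr": [0,0,0],"grip": 1},
  {"slide": [1,0,0],"dr": [0,0,0],"grip": 1},
  {"slide": [0,0,0.2],"dr": [0,0,0],"grip": 1},
])

```text
time_s: 6.2
tool_pos: [0.4619, -0.3168, 0.0346]
tcp_rot: [[-0.001, 0.288, 0.958], [0.001, 0.958, -0.288], [-1.0, 0.001, -0.001]]
contact_force: [-0.1, 0.3, -0.2]
width: 1.003
```

>>> send_rows([
  {"slide": [1,0,0],"dr": [0,0,0],"grip": 1},
  {"slide": [1,0,0],"dr": [0,0,0],"grip": 1},
  {"slide": [0.6,0,0],"dr": [0,0,0],"grip": 1},
  {"slide": [0,0,0],"dr": [0,0,0],"grip": 1},
])

```text
time_s: 6.6
tool_pos: [0.4615, -0.3164, 0.0076]
tcp_rot: [[-0.002, 0.288, 0.958], [0.002, 0.958, -0.288], [-1.0, 0.001, -0.002]]
contact_force: [-0.9, 0.6, -0.1]
width: 0.993
```

Run:
```python
from gl import *
look('s5',(350,235,440,345))
```

```text
t 6.6 pos [ 0.4615 -0.3164  0.0076] yaw -0.2922 tilt [-0.0017  0.0016] F [-0.9186  0.6435 -0.088 ] M [-0.052   0.0165 -0.0086] w 0.993 j [-0.7444  0.411  -0.2946  0.8676  0.     -0.4522]
-0.09 14 y [-0.0571 -0.0009  0.0485] z [-0.011  -0.0092 -0.005 ]
-0.08 117 y [-0.0549 -0.0021  0.0453] z [-0.0142 -0.0065  0.0099]
-0.07 61 y [-0.0558 -0.0105  0.0478] z [-0.015  -0.0091  0.0008]
-0.06 55 y [-0.0517 -0.0114  0.0437] z [-0.0149 -0.0079  0.0019]
-0.05 32 y [-0.0174 -0.0127  0.0043] z [-0.0151 -0.0099  0.0045]
-0.04 36 y [-0.0174 -0.0131  0.0046] z [-0.0149 -0.0089  0.008 ]
-0.03 31 y [-0.0174 -0.0117  0.0054] z [-0.015  -0.0107  0.0092]
-0.02 31 y [-0.017  -0.0132  0.0036] z [-0.0152 -0.0069  0.0088]
-0.01 28 y [-0.0162 -0.0118  0.0059] z [-0.015  -0.0098  0.0082]
-0.0 1416 y [-0.0778 -0.0204  0.0754] z [-0.0293 -0.0078  0.0268]
0.01 128 y [-0.0752  0.0127  0.0777] z [-0.0296 -0.005   0.0278]
tcp px crop [131.8368 347.1304]
```

View pics/s5.png

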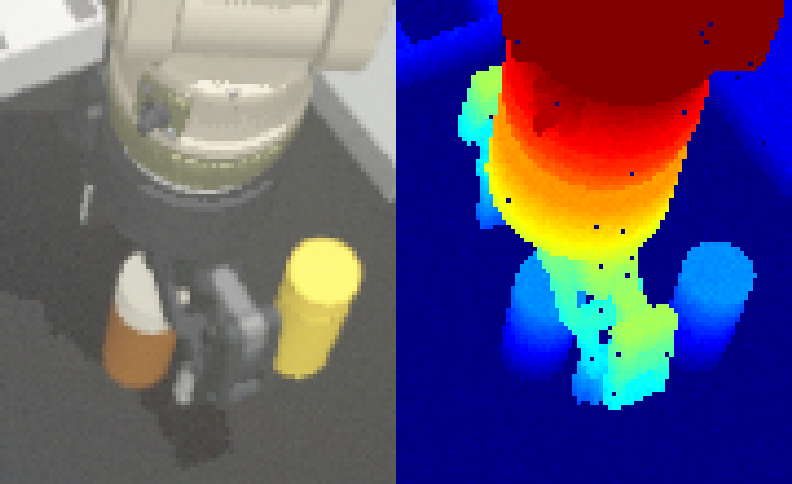

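>>> send_rows([
  {"slide": [0.9,0,0],"dr": [0,0,0],"grip": 1},
  {"slide": [0,0,0],"dr": [0,0,0],"grip": 1},
  {"slide": [0,0,0],"dr": [0,0,0],"grip": -1},
  {"slide": [0,0,0],"dr": [0,0,0],"grip": -1},
  {"slide": [0,0,0],"dr": [0,0,0],"grip": -1},
  {"slide": [0,0,0],"dr": [0,0,0],"grip": -1},
  {"slide": [0,0,0],"dr": [0,0,0],"grip": -1},
  {"slide": [0,0,0],"dr": [0,0,0],"grip": -1},
])

```text
time_s: 7.45
tool_pos: [0.4627, -0.3173, 0.0003]
tcp_rot: [[0.001, 0.288, 0.958], [-0.0, 0.958, -0.288], [-1.0, -0.0, 0.001]]
contact_force: [-0.4, 0.2, 2.2]
width: 0.363
```

>>> send_rows([
  {"slide": [-2,0,0],"dr": [0,0,0],"grip": -1},
  {"slide": [-3,0,0],"dr": [0,0,0],"grip": -1},
  {"slide": [-4,0,0],"dr": [0,0,0],"grip": -1},
  {"slide": [-3,0,0],"dr": [0,0,0],"grip": -1},
  {"slide": [0,0,0],"dr": [0,0,0],"grip": -1},
])

```text
time_s: 7.95
tool_pos: [0.4647, -0.3192, 0.1245]
tcp_rot: [[0.006, 0.288, 0.958], [-0.005, 0.958, -0.288], [-1.0, -0.003, 0.007]]
contact_force: [0.4, -0.6, -1.1]
width: 0.36
```

Run:
```python
from gl import *
p=look('s6',(350,215,440,325))
from fit import *
bx=np.array([.5190+.029*np.cos(.2925),-.1334-.029*np.sin(.2925)]);print(bx)
plan([(bx[0],bx[1],.12,-.2925)])
```

```text
t 7.95 pos [ 0.4647 -0.3192  0.1245] yaw -0.2921 tilt [ 0.0059 -0.0054] F [ 0.3793 -0.6076 -1.0604] M [-0.0247 -0.044  -0.0196] w 0.36 j [-0.7443  0.3139 -0.1263  1.1226  0.     -0.4522]
-0.09 145 y [-0.0438 -0.0055  0.0403] z [-0.0153 -0.0096  0.0081]
-0.08 84 y [-0.0297  0.001   0.0188] z [-0.0159 -0.01   -0.0004]
-0.07 62 y [-0.0298 -0.0106  0.0224] z [-0.0162 -0.0101 -0.0049]
-0.06 60 y [-0.0302 -0.0103  0.02  ] z [-0.0163 -0.0101 -0.0031]
-0.05 51 y [-0.0276 -0.0096  0.0276] z [-0.0163 -0.01   -0.0039]
-0.04 31 y [-0.0145 -0.0084  0.006 ] z [-0.0164 -0.0137 -0.0075]
-0.03 34 y [-0.0166 -0.0084  0.0075] z [-0.0158 -0.0128 -0.0028]
-0.02 45 y [-0.0175 -0.012   0.0024] z [-0.016  -0.011   0.0032]
-0.01 37 y [-0.0168 -0.0122  0.007 ] z [-0.0162 -0.0114  0.0068]
tcp px crop [171.8438 319.875 ]
[ 0.5468 -0.1418]
to (np.float64(0.5467682540343375), np.float64(-0.14176206122224064), 0.12, -0.2925) rows 5 drx 0.0001
[np.float64(0.04), np.float64(3.86), np.float64(0.57)]
```

View pics/s6.png

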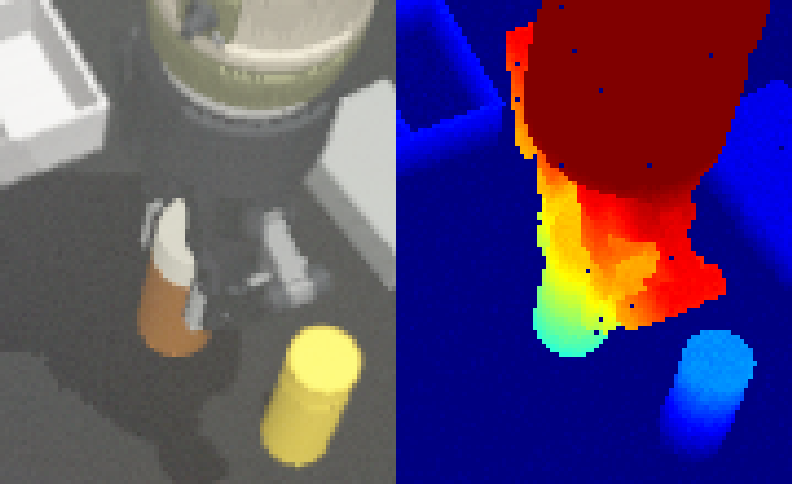

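>>> send_rows([
  {"slide": [0,3.86,0.57],"dr": [0,0,0],"grip": -1},
  {"slide": [0,3.86,0.57],"dr": [0,0,0],"grip": -1},
  {"slide": [0,3.86,0.57],"dr": [0,0,0],"grip": -1},
  {"slide": [0,3.86,0.57],"dr": [0,0,0],"grip": -1},
  {"slide": [0,3.86,0.57],"dr": [0,0,0],"grip": -1},
  {"slide": [0,0,0],"dr": [0,0,0],"grip": -1},
  {"slide": [0,0,0],"dr": [0,0,0],"grip": -1},
  {"slide": [0,0,0],"dr": [0,0,0],"grip": -1},
])

```text
time_s: 8.8
tool_pos: [0.5443, -0.1408, 0.1187]
tcp_rot: [[-0.002, 0.289, 0.957], [0.001, 0.957, -0.289], [-1.0, -0.0, -0.002]]
contact_force: [-0.4, 0.2, -1.7]
width: 0.359
```

Run:
```python
from gl import *
show()
plan([(.5468,-.1418,.06,-.2925),(.5468,-.1418,.012,-.2925)])
```

```text
t 8.8 pos [ 0.5443 -0.1408  0.1187] yaw -0.2927 tilt [-0.002   0.0005] F [-0.4031  0.181  -1.6509] M [ 0.0257  0.0044 -0.0022] w 0.359 j [-0.3958  0.3233 -0.1277  1.1219 -0.0003 -0.1031]
to (0.5468, -0.1418, 0.06, -0.2925) rows 2 drx -0.0001
[np.float64(2.94), np.float64(-0.01), np.float64(0.13)]
to (0.5468, -0.1418, 0.012, -0.2925) rows 2 drx -0.0
[np.float64(2.4), np.float64(0.0), np.float64(0.0)]
```

>>> send_rows([
  {"slide": [3,0,0.25],"dr": [0,0,0],"grip": -1},
  {"slide": [3,0,0],"dr": [0,0,0],"grip": -1},
  {"slide": [0,0,0],"dr": [0,0,0],"grip": -1},
  {"slide": [0,0,0],"dr": [0,0,0],"grip": -1},
])

```text
time_s: 9.2
tool_pos: [0.5465, -0.142, 0.0596]
tcp_rot: [[-0.002, 0.29, 0.957], [0.001, 0.957, -0.29], [-1.0, 0.0, -0.002]]
contact_force: [0.6, -0.3, -0.8]
width: 0.363
```

Run:
```python
from gl import *
p=look('s7',(310,180,400,290))
q=look('t7',(320,150,410,260),cam='top')
```

```text
t 9.2 pos [ 0.5465 -0.142   0.0596] yaw -0.294 tilt [-0.002   0.0008] F [ 0.6149 -0.3346 -0.7784] M [0.0213 0.0063 0.0295] w 0.363 j [-0.3963  0.3704 -0.2133  0.9892 -0.     -0.1024]
-0.09 95 y [-0.047  -0.0095  0.0397] z [-0.0138 -0.0096  0.0079]
-0.08 53 y [-0.0223 -0.0006  0.0211] z [-0.0166 -0.0106 -0.0014]
-0.07 42 y [-0.0291 -0.0108  0.0204] z [-0.0163 -0.011  -0.005 ]
-0.06 53 y [-0.0298 -0.019   0.0193] z [-0.0162 -0.0094  0.0058]
-0.05 40 y [-0.0282 -0.0093  0.0222] z [-0.0163 -0.0112  0.002 ]
-0.04 22 y [-0.0186 -0.0068  0.0021] z [-0.0168 -0.0132 -0.0074]
-0.03 33 y [-0.0166 -0.0118  0.0021] z [-0.0171 -0.0104  0.0035]
-0.02 33 y [-0.0158 -0.0119  0.003 ] z [-0.0163 -0.01    0.009 ]
-0.01 35 y [-0.0166 -0.0111  0.0061] z [-0.0161 -0.0086  0.0084]
0.01 96 y [-0.0405 -0.0169  0.0397] z [-0.0261 -0.0193  0.0274]
0.02 180 y [-0.0408 -0.0198  0.0399] z [-0.0265 -0.0077  0.0278]
0.03 135 y [-0.0415 -0.0161  0.0389] z [-0.0276 -0.0083  0.026 ]
0.04 121 y [-0.041  -0.0161  0.0393] z [-0.0262 -0.0045  0.0258]
0.05 722 y [-0.078  -0.014   0.0765] z [-0.0289  0.0007  0.0275]
tcp px crop [199.2625 191.4583]
t 9.25 pos [ 0.5478 -0.1423  0.0607] yaw -0.2937 tilt [ 0.0005 -0.0002] F [ 1.8449 -0.7895 -1.2929] M [-0.0161 -0.0108  0.0045] w 0.358 j [-0.396   0.3694 -0.2117  0.9892  0.     -0.1023]
tcp px crop [193.3782 193.6439]
```

View pics/s7.png

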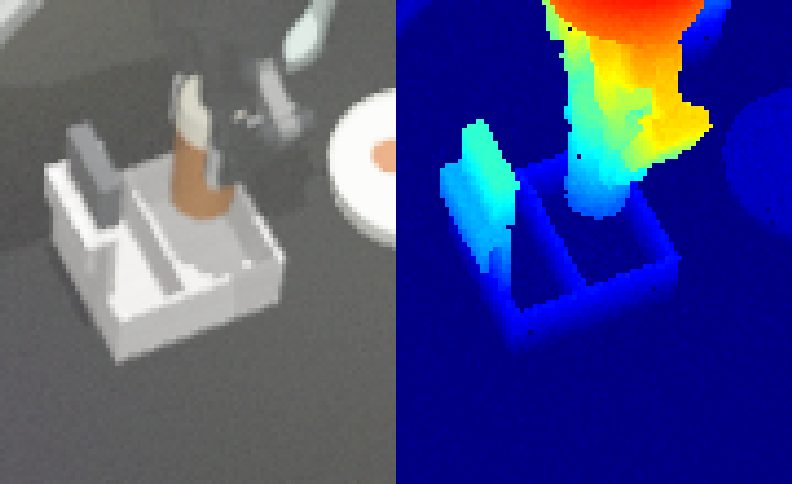

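View pics/t7.png

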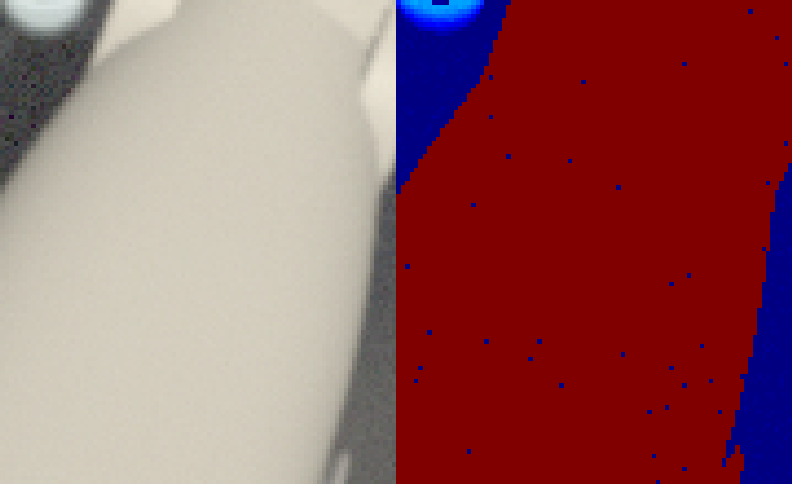

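The side picture shows the vial over the pocket. In the tool frame the bin's outer +x wall is at +26 mm, as expected, so the vial is centred. I lower it.

>>> send_rows([
  {"slide": [2,0,0],"dr": [0,0,0],"grip": -1},
  {"slide": [1.5,0,0],"dr": [0,0,0],"grip": -1},
  {"slide": [1.3,0,0],"dr": [0,0,0],"grip": -1},
  {"slide": [0,0,0],"dr": [0,0,0],"grip": -1},
  {"slide": [0,0,0],"dr": [0,0,0],"grip": -1},
])

```text
time_s: 9.8
tool_pos: [0.5481, -0.1415, 0.0126]
tcp_rot: [[0.001, 0.288, 0.958], [-0.0, 0.958, -0.288], [-1.0, -0.0, 0.001]]
contact_force: [-0.1, 0.3, -1.9]
width: 0.358
```

>>> send_rows([
  {"slide": [0.4,0,0],"dr": [0,0,0],"grip": -1},
  {"slide": [0.2,0,0],"dr": [0,0,0],"grip": -1},
  {"slide": [0.1,0,0],"dr": [0,0,0],"grip": -1},
  {"slide": [0,0,0],"dr": [0,0,0],"grip": -1},
])

```text
time_s: 10.2
tool_pos: [0.5476, -0.1412, 0.0049]
tcp_rot: [[-0.0, 0.288, 0.958], [0.0, 0.958, -0.288], [-1.0, 0.0, -0.0]]
contact_force: [0.6, 0.7, -1.0]
width: 0.356
```

>>> send_rows([
  {"slide": [0.15,0,0],"dr": [0,0,0],"grip": -1},
  {"slide": [0,0,0],"dr": [0,0,0],"grip": -1},
])

```text
time_s: 10.4
tool_pos: [0.5478, -0.1413, 0.0034]
tcp_rot: [[0.0, 0.288, 0.958], [0.0, 0.958, -0.288], [-1.0, 0.0, 0.0]]
contact_force: [-0.6, 0.1, -1.7]
width: 0.357
```

>>> send_rows([
  {"slide": [0.1,0,0],"dr": [0,0,0],"grip": -1},
  {"slide": [0,0,0],"dr": [0,0,0],"grip": -1},
])

```text
time_s: 10.6
tool_pos: [0.5479, -0.1413, 0.0033]
tcp_rot: [[0.001, 0.288, 0.958], [-0.0, 0.958, -0.288], [-1.0, -0.0, 0.001]]
contact_force: [-0.2, 1.1, 5.0]
width: 0.36
```

>>> send_rows([
  {"slide": [0,0,0],"dr": [0,0,0],"grip": 0.3},
  {"slide": [0,0,0],"dr": [0,0,0],"grip": 0.3},
  {"slide": [0,0,0],"dr": [0,0,0],"grip": 0.3},
  {"slide": [-1,0,0],"dr": [0,0,0],"grip": 0.3},
  {"slide": [-3,0,0],"dr": [0,0,0],"grip": 0.3},
  {"slide": [-4,0,0],"dr": [0,0,0],"grip": 0.3},
  {"slide": [-4,0,0],"dr": [0,0,0],"grip": 0.3},
  {"slide": [-4,0,0],"dr": [0,0,0],"grip": 0.3},
  {"slide": [0,0,0],"dr": [0,0,0],"grip": 0.3},
])

```text
time_s: 11.5
tool_pos: [0.5512, -0.1427, 0.1695]
tcp_rot: [[0.011, 0.288, 0.958], [-0.004, 0.958, -0.288], [-1.0, -0.001, 0.011]]
contact_force: [-0.1, -0.0, -0.2]
width: 0.649
```

Run:
```python
from gl import *
from fit import *
p=look('s8',(310,170,400,280))
X=region(p,(317,204,378,265)); X=X[(X[:,2]>.008)&(X[:,2]<.13)]
q0=[.519,-.1334,-.2925]
L=to_local(X,*q0); d=np.minimum(basket_sdf(L),99); X=X[d<.008]
print('side fit',fit_basket(X,q0))
L=to_local(X,*q0)
V=region(p,(317,190,378,265)); L=to_local(V,.5204,-.1339,-.2926); V=L[(abs(L[:,0]-.029)<.022)&(abs(L[:,1])<.035)&(L[:,2]>.045)&(L[:,2]<.1)]
print('vial',len(V),V.min(0),V.max(0),np.percentile(V[:,2],95))
W=V[V[:,2]<.075]; print(least_squares(lambda c:np.hypot(W[:,0]-c[0],W[:,1]-c[1])-.016,[.03,0]).x)
```

```text
t 11.5 pos [ 0.5512 -0.1427  0.1695] yaw -0.2921 tilt [ 0.0105 -0.0043] F [-0.1199 -0.0118 -0.2444] M [-0.0101 -0.0343 -0.0077] w 0.649 j [-0.3943  0.2999 -0.0333  1.2263  0.0001 -0.1022]
-0.09 44 y [-0.0535  0.0275  0.0429] z [-0.0134 -0.0102  0.0026]
-0.08 52 y [-0.0407  0.0268  0.0328] z [-0.0116 -0.007   0.0041]
-0.07 63 y [-0.0422  0.0256  0.0312] z [-0.0115 -0.0059  0.0063]
-0.06 66 y [-0.0413 -0.0325  0.0308] z [-0.0108 -0.0046  0.0076]
-0.05 40 y [-0.036   0.0277  0.0307] z [-0.0108 -0.0023  0.0105]
tcp px crop [224.2742  95.2728]
side fit (array([ 0.5204, -0.1338, -0.2917]), np.float64(0.0006163182431996577))
vial 289 [ 0.0111 -0.0156  0.0454] [0.0447 0.0184 0.0881] 0.08600307775281268
[0.028  0.0018]
```

View pics/s8.png

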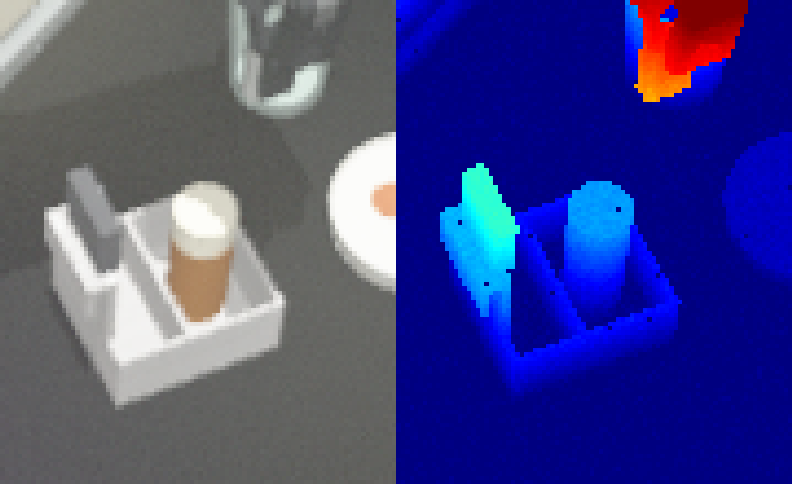

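The vial stands upright in the +x pocket, centred to about 2 mm. Next is the basket grip.

Run:
```python
from gl import *
plan([(.4889,-.1245,.17,-1.8625),(.4889,-.1245,.056,-1.8625)])
```

```text
to (0.4889, -0.1245, 0.17, -1.8625) rows 12 drx 0.1309
[[np.float64(-0.03), np.float64(-0.01), np.float64(-0.53)], [np.float64(-0.03), np.float64(-0.07), np.float64(-0.52)], [np.float64(-0.03), np.float64(-0.14), np.float64(-0.51)], [np.float64(-0.03), np.float64(-0.21), np.float64(-0.49)], [np.float64(-0.03), np.float64(-0.27), np.float64(-0.46)], [np.float64(-0.03), np.float64(-0.33), np.float64(-0.42)], [np.float64(-0.03), np.float64(-0.38), np.float64(-0.37)], [np.float64(-0.03), np.float64(-0.42), np.float64(-0.32)], [np.float64(-0.03), np.float64(-0.46), np.float64(-0.26)], [np.float64(-0.03), np.float64(-0.49), np.float64(-0.2)], [np.float64(-0.03), np.float64(-0.51), np.float64(-0.13)], [np.float64(-0.03), np.float64(-0.53), np.float64(-0.06)]]
to (0.4889, -0.1245, 0.056, -1.8625) rows 3 drx -0.0
[np.float64(3.8), np.float64(0.0), np.float64(-0.0)]
```

>>> send_rows([
  {"slide": [0,-0.01,-0.53],"dr": [0.131,0,0],"grip": 0},
  {"slide": [0,-0.07,-0.52],"dr": [0.131,0,0],"grip": 0},
  {"slide": [0,-0.14,-0.51],"dr": [0.131,0,0],"grip": 0},
  {"slide": [0,-0.21,-0.49],"dr": [0.131,0,0],"grip": 0},
  {"slide": [0,-0.27,-0.46],"dr": [0.131,0,0],"grip": 0},
  {"slide": [0,-0.33,-0.42],"dr": [0.131,0,0],"grip": 0},
  {"slide": [0,-0.38,-0.37],"dr": [0.131,0,0],"grip": 0},
  {"slide": [0,-0.42,-0.32],"dr": [0.131,0,0],"grip": 0},
  {"slide": [0,-0.46,-0.26],"dr": [0.131,0,0],"grip": 0},
  {"slide": [0,-0.49,-0.2],"dr": [0.131,0,0],"grip": 0},
  {"slide": [0,-0.51,-0.13],"dr": [0.131,0,0],"grip": 0},
  {"slide": [0,-0.53,-0.06],"dr": [0.131,0,0],"grip": 0},
  {"slide": [0,0,0],"dr": [0,0,0],"grip": 0},
  {"slide": [0,0,0],"dr": [0,0,0],"grip": 0},
])

```text
time_s: 12.95
tool_pos: [0.4862, -0.1233, 0.1618]
tcp_rot: [[-0.001, 0.958, -0.286], [0.001, -0.286, -0.958], [-1.0, -0.001, -0.0]]
contact_force: [-0.1, -0.6, -0.3]
width: 0.501
```

Run:
```python
from gl import *
look('s9',(300,160,390,270))
plan([(.4889,-.1245,.1,-1.8625),(.4889,-.1245,.056,-1.8625)])
```

```text
t 12.95 pos [ 0.4862 -0.1233  0.1618] yaw -1.8611 tilt [-0.001   0.0005] F [-0.1213 -0.573  -0.2646] M [-0.0141 -0.0049  0.0117] w 0.501 j [-0.4086  0.1854 -0.2023  1.1842  0.0001  1.4525]
-0.09 89 y [-0.0487  0.0221  0.0475] z [-0.0098  0.0108  0.0135]
-0.08 59 y [-0.0337  0.0217  0.0288] z [-0.0089  0.0066  0.0122]
-0.07 63 y [-0.0345 -0.0217  0.0342] z [-0.0049  0.0071  0.0124]
-0.06 74 y [-0.0343  0.0214  0.0347] z [-0.0103  0.0064  0.0118]
-0.05 37 y [-0.03    0.0219  0.0325] z [-0.0102  0.007   0.0121]
0.03 104 y [-0.0037  0.0018  0.0083] z [-0.0177  0.0033  0.0203]
0.04 36 y [-0.0041 -0.003   0.0058] z [-0.0154  0.0112  0.0212]
0.05 36 y [-0.0043 -0.0027  0.0065] z [-0.0138  0.011   0.0212]
tcp px crop [131.975  195.8771]
to (0.4889, -0.1245, 0.1, -1.8625) rows 2 drx 0.0005
[np.float64(3.1), np.float64(0.13), np.float64(0.02)]
to (0.4889, -0.1245, 0.056, -1.8625) rows 1 drx -0.0
[np.float64(4.4), np.float64(0.0), np.float64(-0.0)]
```

View pics/s9.png

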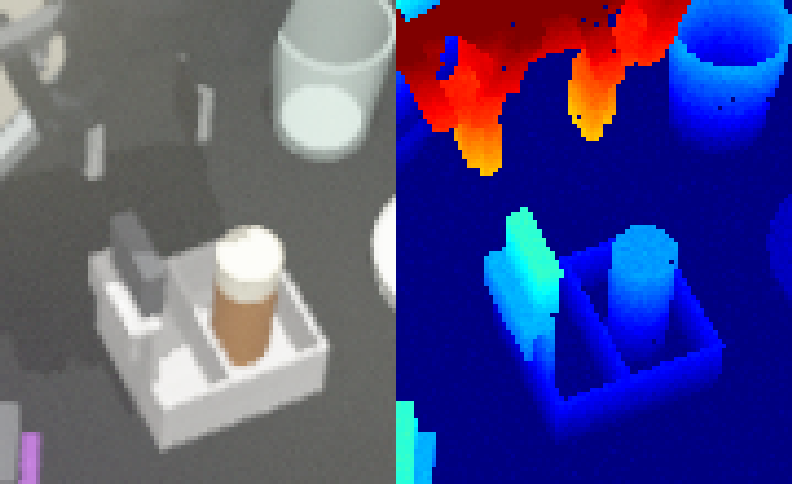

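>>> send_rows([
  {"slide": [3,0.2,0.1],"dr": [0,0,0],"grip": 0},
  {"slide": [3,0,0],"dr": [0,0,0],"grip": 0},
  {"slide": [2,0,0],"dr": [0,0,0],"grip": 0},
  {"slide": [1.5,0,0],"dr": [0,0,0],"grip": 0},
  {"slide": [0,0,0],"dr": [0,0,0],"grip": 0},
  {"slide": [0,0,0],"dr": [0,0,0],"grip": 0},
])

```text
time_s: 13.6
tool_pos: [0.4882, -0.125, 0.0674]
tcp_rot: [[-0.001, 0.958, -0.288], [0.0, -0.288, -0.958], [-1.0, -0.001, -0.0]]
contact_force: [0.0, 0.7, 0.2]
width: 0.498
```

Run:
```python
from gl import *
look('s10',(300,160,390,270))
```

```text
t 13.6 pos [ 0.4882 -0.125   0.0674] yaw -1.8631 tilt [-0.0005  0.0003] F [0.043  0.6651 0.2448] M [-0.0228 -0.0144  0.0133] w 0.498 j [-0.4102  0.2551 -0.3572  0.9592  0.0001  1.453 ]
-0.09 69 y [-0.0483  0.0225  0.0505] z [-0.0078  0.0111  0.0134]
-0.08 45 y [-0.0339  0.0223  0.0293] z [-0.0107  0.0068  0.0118]
-0.07 73 y [-0.0345 -0.0013  0.0343] z [-0.0131  0.006   0.0156]
-0.06 141 y [-0.034  -0.0004  0.0321] z [-0.0162  0.0063  0.019 ]
-0.05 67 y [-0.0297 -0.0052  0.0307] z [-0.0159  0.0088  0.0203]
-0.04 35 y [-0.0064 -0.0051  0.0099] z [-0.0158  0.0099  0.0207]
-0.03 97 y [-0.0139 -0.0077  0.0052] z [-0.0207  0.0104  0.025 ]
-0.02 190 y [-0.0137  0.0581  0.0751] z [-0.0153  0.0016  0.0244]
-0.01 68 y [-0.0136  0.0454  0.0711] z [-0.0105  0.0111  0.0251]
-0.0 49 y [-0.0025  0.0485  0.0718] z [-0.0104  0.0123  0.0241]
0.01 54 y [-0.0022  0.0483  0.0697] z [-0.005   0.0117  0.0248]
0.02 98 y [-0.002   0.0374  0.0685] z [-0.0276  0.0105  0.029 ]
0.03 76 y [-0.0022  0.0368  0.0691] z [-0.0259  0.0098  0.0295]
0.04 100 y [-0.0024  0.0361  0.0693] z [-0.028   0.0071  0.0254]
0.05 77 y [-0.0023  0.0358  0.0729] z [-0.026   0.0083  0.0269]
tcp px crop [131.7849 311.2757]
```

View pics/s10.png

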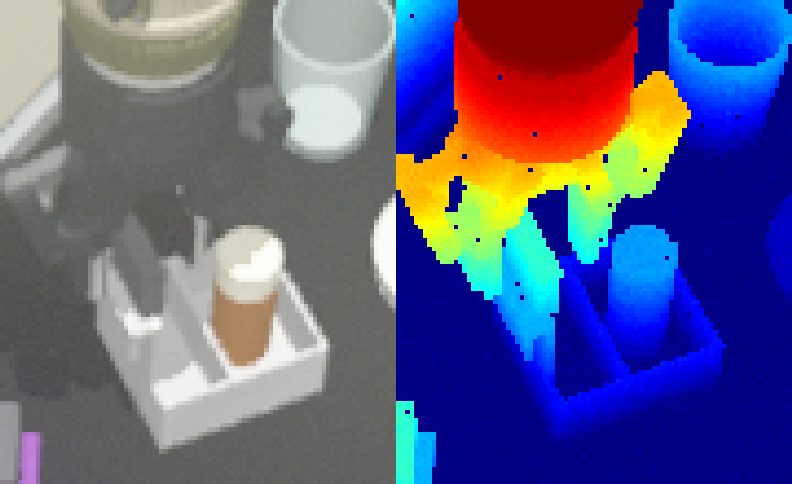

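>>> send_rows([
  {"slide": [1.2,0,0.15],"dr": [0,0,0],"grip": 0},
  {"slide": [0,0,0],"dr": [0,0,0],"grip": 0},
  {"slide": [0,0,0],"dr": [0,0,0],"grip": -0.4},
  {"slide": [0,0,0],"dr": [0,0,0],"grip": -0.6},
  {"slide": [0,0,0],"dr": [0,0,0],"grip": -1},
  {"slide": [0,0,0],"dr": [0,0,0],"grip": -1},
  {"slide": [0,0,0],"dr": [0,0,0],"grip": -1},
  {"slide": [0,0,0],"dr": [0,0,0],"grip": -1},
  {"slide": [0,0,0],"dr": [0,0,0],"grip": -1},
])

```text
time_s: 14.55
tool_pos: [0.4878, -0.1264, 0.0556]
tcp_rot: [[0.0, 0.957, -0.289], [0.0, -0.289, -0.957], [-1.0, 0.0, -0.0]]
contact_force: [-1.3, 0.1, 3.6]
width: 0.134
```

Run:
```python
from gl import *
look('s11',(300,160,390,270))
```

```text
t 14.55 pos [ 0.4878 -0.1264  0.0556] yaw -1.8642 tilt [0.0002 0.    ] F [-1.3193  0.1073  3.5819] M [0.0397 0.2373 0.0281] w 0.134 j [-0.4132  0.2652 -0.3755  0.9298  0.0001  1.451 ]
-0.09 86 y [-0.0349  0.0075  0.0367] z [-0.0081  0.0104  0.0135]
-0.08 69 y [-0.0185  0.0034  0.0117] z [-0.006   0.0089  0.0166]
-0.07 66 y [-0.0185 -0.0018  0.0192] z [-0.0063  0.0098  0.0186]
-0.06 53 y [-0.0191 -0.0058  0.018 ] z [0.0011 0.0105 0.0183]
-0.05 39 y [-0.0179 -0.0048  0.0186] z [-0.0038  0.0105  0.0186]
-0.04 78 y [-0.0134 -0.0049  0.0697] z [-0.015   0.013   0.0237]
-0.03 181 y [-0.0134  0.0573  0.075 ] z [-0.0177 -0.0001  0.0228]
-0.02 73 y [-0.0133  0.0454  0.0711] z [-0.0254  0.0088  0.0234]
-0.01 49 y [-0.0018  0.0502  0.0687] z [-0.0112  0.0099  0.0221]
-0.0 49 y [-0.0018  0.0498  0.0732] z [-0.007   0.0099  0.0228]
0.01 99 y [-0.0016  0.0379  0.0656] z [-0.0254  0.0088  0.0284]
0.02 79 y [-0.0019  0.0367  0.0709] z [-0.0238  0.0081  0.0283]
0.03 98 y [-0.0021  0.0361  0.0667] z [-0.0284  0.0041  0.0261]
0.04 113 y [-0.0172  0.0333  0.0749] z [-0.0285  0.0052  0.0238]
0.05 810 y [-0.0777 -0.0261  0.0694] z [-0.0291 -0.001   0.0285]
tcp px crop [132.2861 326.9391]
```

View pics/s11.png

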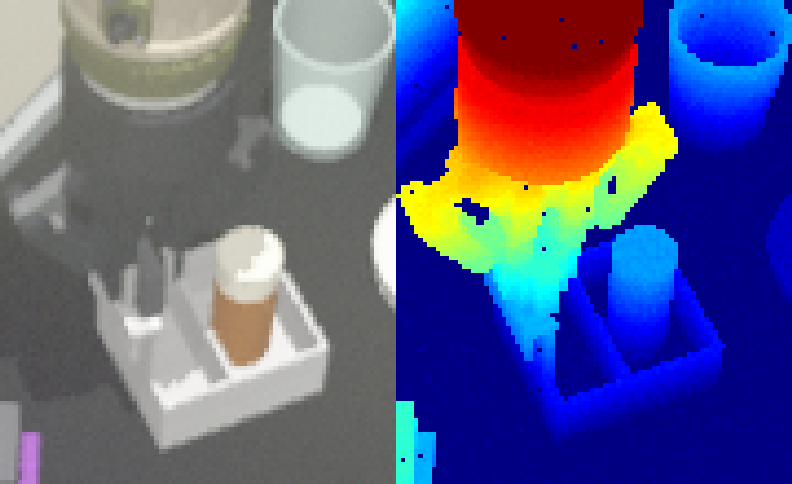

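Gripped: the width reads 11.4 mm on the 12 mm block. Lift and check for sag.

>>> send_rows([
  {"slide": [-0.5,0,0],"dr": [0,0,0],"grip": -1},
  {"slide": [-1,0,0],"dr": [0,0,0],"grip": -1},
  {"slide": [-1.5,0,0],"dr": [0,0,0],"grip": -1},
  {"slide": [-1.5,0,0],"dr": [0,0,0],"grip": -1},
  {"slide": [-1,0,0],"dr": [0,0,0],"grip": -1},
  {"slide": [-0.5,0,0],"dr": [0,0,0],"grip": -1},
  {"slide": [0,0,0],"dr": [0,0,0],"grip": -1},
  {"slide": [0,0,0],"dr": [0,0,0],"grip": -1},
])

```text
time_s: 15.4
tool_pos: [0.4875, -0.1264, 0.1149]
tcp_rot: [[-0.001, 0.957, -0.289], [0.0, -0.289, -0.957], [-1.0, -0.001, -0.0]]
contact_force: [0.7, -0.7, -3.6]
width: 0.131
```

```bash
cat > held.py <<'E'
from gl import *
from fit import *
from scipy.spatial.transform import Rotation as Ro
def held(p,zfilt=True,extra=0.0):
    """fit basket 6dof pose in tool frame. Basket axes in tool: bx=+ty, bz=-tx, by = -tz"""
    s,R=st();t=np.array(s['tool_pos'])
    X=cloud(p).reshape(-1,3); X=X[~np.isnan(X[:,0])]
    L=(X-t)@R
    # tool->nominal basket coordinates
    B=np.c_[L[:,1]-.033, -L[:,2], -L[:,0]+.0556]
    m=(B[:,0]>-.06)&(B[:,0]<.07)&(abs(B[:,1])<.055)&(B[:,2]>-.012)&(B[:,2]<.08)
    # drop vial
    v=(np.hypot(B[:,0]-.029,B[:,1])<.022)&(B[:,2]>.008)
    B=B[m&~v]
    f=lambda q: basket_sdf((B-q[:3])@Ro.from_rotvec(q[3:]).as_matrix())
    o=least_squares(f,np.zeros(6),loss='soft_l1',f_scale=.002,x_scale=[.01]*3+[.1]*3)
    return o.x,np.median(abs(f(o.x))),len(B)
E
python3 - <<'E'
from held import *
p=look('s12',(300,130,390,240))
print('held',held(p))
E
```

```text
t 15.4 pos [ 0.4875 -0.1264  0.1149] yaw -1.8643 tilt [-0.0006  0.0003] F [ 0.732  -0.6831 -3.5931] M [0.0187 0.1728 0.0258] w 0.131 j [-0.4132  0.2163 -0.2823  1.0729  0.0001  1.451 ]
-0.09 106 y [-0.0339  0.0074  0.0371] z [-0.008   0.0104  0.0139]
-0.08 85 y [-0.0197  0.0041  0.014 ] z [-0.009   0.0077  0.0176]
-0.07 63 y [-0.0189 -0.0033  0.0188] z [-0.0032  0.0104  0.0183]
-0.06 66 y [-0.0189 -0.0058  0.0188] z [-0.0042  0.01    0.0188]
-0.05 44 y [-0.0172 -0.0051  0.0179] z [-0.002   0.0111  0.0189]
-0.04 73 y [-0.0137 -0.0069  0.0712] z [-0.0142  0.015   0.0235]
-0.03 216 y [-0.0136  0.0563  0.0748] z [-0.02   -0.0003  0.0228]
-0.02 85 y [-0.0136  0.0461  0.0711] z [-0.0223  0.0096  0.0231]
-0.01 57 y [-0.0021  0.0489  0.0722] z [-0.0043  0.0107  0.0228]
-0.0 51 y [-0.0023  0.049   0.0744] z [-0.0029  0.0103  0.0232]
0.01 120 y [-0.0022  0.0373  0.0696] z [-0.0251  0.0088  0.0292]
0.02 98 y [-0.0027  0.0359  0.0684] z [-0.0265  0.0075  0.0276]
0.03 102 y [-0.0021  0.0358  0.07  ] z [-0.0289  0.0064  0.0246]
0.04 112 y [-0.0026  0.0354  0.0734] z [-0.0278  0.0059  0.0238]
0.05 158 y [-0.0021  0.0293  0.0792] z [-0.0287 -0.0005  0.0139]
tcp px crop [135.3355 389.9131]
held (array([ 0.0006,  0.0001,  0.0024, -0.0079, -0.0003,  0.0034]), np.float64(0.0006093179103930736), 1259)
```

View pics/s12.png

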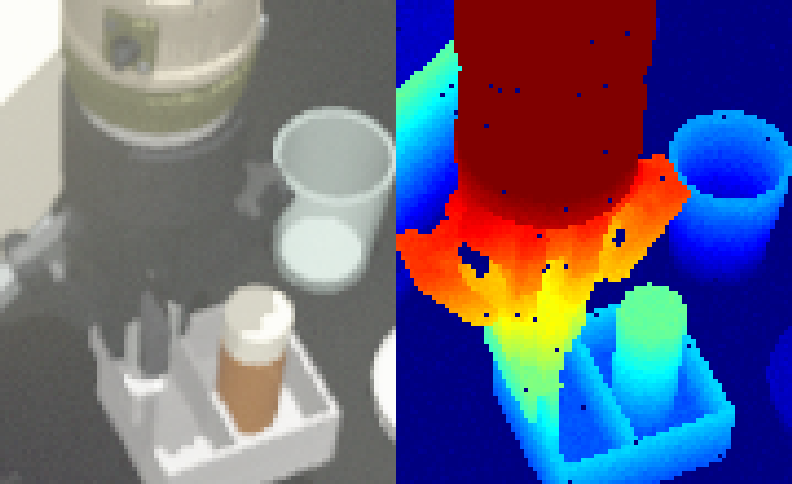

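Held level: the fit gives under 0.01 rad of tilt and about 0.6 mm offset in the tool frame. Plan the carry over the tank.

Run:
```python
from gl import *
plan([(.4875,-.1264,.225,-1.8643),(.5102,.1666,.225,-1.3398)],step=2.6)
```

```text
to (0.4875, -0.1264, 0.225, -1.8643) rows 5 drx 0.0
[np.float64(-2.21), np.float64(0.01), np.float64(0.0)]
to (0.5102, 0.1666, 0.225, -1.3398) rows 12 drx -0.0437
[[np.float64(-0.0), np.float64(-0.53), np.float64(-2.39)], [np.float64(-0.0), np.float64(-0.42), np.float64(-2.41)], [np.float64(-0.0), np.float64(-0.31), np.float64(-2.43)], [np.float64(-0.0), np.float64(-0.21), np.float64(-2.44)], [np.float64(-0.0), np.float64(-0.1), np.float64(-2.45)], [np.float64(-0.0), np.float64(0.01), np.float64(-2.45)], [np.float64(-0.0), np.float64(0.11), np.float64(-2.45)], [np.float64(-0.0), np.float64(0.22), np.float64(-2.44)], [np.float64(-0.0), np.float64(0.33), np.float64(-2.43)], [np.float64(-0.0), np.float64(0.43), np.float64(-2.41)], [np.float64(-0.0), np.float64(0.54), np.float64(-2.39)], [np.float64(-0.0), np.float64(0.64), np.float64(-2.36)]]
```

>>> send_rows([
  {"slide": [-1.1,0,0],"dr": [0,0,0],"grip": -1},
  {"slide": [-2.2,0,0],"dr": [0,0,0],"grip": -1},
  {"slide": [-2.2,0,0],"dr": [0,0,0],"grip": -1},
  {"slide": [-2.2,0,0],"dr": [0,0,0],"grip": -1},
  {"slide": [-2.2,0,0],"dr": [0,0,0],"grip": -1},
  {"slide": [-1.1,0,0],"dr": [0,0,0],"grip": -1},
  {"slide": [0,0,0],"dr": [0,0,0],"grip": -1},
])

```text
time_s: 16.15
tool_pos: [0.4888, -0.1269, 0.2271]
tcp_rot: [[0.003, 0.957, -0.289], [-0.001, -0.289, -0.957], [-1.0, 0.003, 0.0]]
contact_force: [-0.4, 0.1, -3.5]
width: 0.132
```

>>> send_rows([
  {"slide": [0,-0.26,-1.2],"dr": [-0.022,0,0],"grip": -1},
  {"slide": [0,-0.26,-1.2],"dr": [-0.022,0,0],"grip": -1},
  {"slide": [0,-0.42,-2.41],"dr": [-0.0437,0,0],"grip": -1},
  {"slide": [0,-0.31,-2.43],"dr": [-0.0437,0,0],"grip": -1},
  {"slide": [0,-0.21,-2.44],"dr": [-0.0437,0,0],"grip": -1},
  {"slide": [0,-0.1,-2.45],"dr": [-0.0437,0,0],"grip": -1},
  {"slide": [0,0.01,-2.45],"dr": [-0.0437,0,0],"grip": -1},
  {"slide": [0,0.11,-2.45],"dr": [-0.0437,0,0],"grip": -1},
  {"slide": [0,0.22,-2.44],"dr": [-0.0437,0,0],"grip": -1},
  {"slide": [0,0.33,-2.43],"dr": [-0.0437,0,0],"grip": -1},
  {"slide": [0,0.43,-2.41],"dr": [-0.0437,0,0],"grip": -1},
  {"slide": [0,0.54,-2.39],"dr": [-0.0437,0,0],"grip": -1},
  {"slide": [0,0.32,-1.2],"dr": [-0.022,0,0],"grip": -1},
  {"slide": [0,0.32,-1.2],"dr": [-0.022,0,0],"grip": -1},
  {"slide": [0,0,0],"dr": [0,0,0],"grip": -1},
  {"slide": [0,0,0],"dr": [0,0,0],"grip": -1},
])

```text
time_s: 17.75
tool_pos: [0.5096, 0.1669, 0.2251]
tcp_rot: [[-0.001, 0.973, 0.23], [-0.001, 0.23, -0.973], [-1.0, -0.001, 0.0]]
contact_force: [0.5, -0.3, -3.5]
width: 0.127
```

Run:
```python
from held import *
p=look('s13',(200,20,330,160),fx=3)
print('held',held(p))
s,R=st();t=np.array(s['tool_pos'])
q=snapshot('top'); save(q,'t13')
# tank rim points in tool frame, near wall
for nm,c in(('side',p),('top',q)):
    X=cloud(c).reshape(-1,3); X=X[~np.isnan(X[:,0])]; L=(X-t)@R
    m=(X[:,2]>.132)&(X[:,2]<.148)&(L[:,1]<.02)&(L[:,1]>-.06)&(abs(L[:,2])<.12)&(abs(L[:,2])>.03)
    A=L[m]; print(nm,m.sum(), [ (z,np.round(np.percentile(A[abs(A[:,2]-z)<.02,1],[5,50,95]),4) if (abs(A[:,2]-z)<.02).sum()>5 else None) for z in(-.1,-.07,-.04,.04,.07,.1)])
```

```text
t 17.75 pos [0.5096 0.1669 0.2251] yaw -1.3391 tilt [-0.0007 -0.0006] F [ 0.4682 -0.2634 -3.4783] M [-0.0142  0.0767  0.0036] w 0.127 j [ 0.167   0.2313  0.0114  1.3516 -0.0005  1.5061]
-0.09 124 y [-0.0386  0.0059  0.0337] z [-0.0081  0.0115  0.0153]
-0.08 63 y [-0.0195  0.0028  0.0175] z [-0.0006  0.0103  0.0191]
-0.07 72 y [-0.019  -0.0068  0.0178] z [-0.002   0.0105  0.0194]
-0.06 70 y [-0.0196 -0.0091  0.0181] z [-0.0051  0.0112  0.0196]
-0.05 45 y [-0.0176 -0.0073  0.0063] z [-0.0047  0.0114  0.0203]
-0.04 101 y [-0.0142 -0.01    0.0608] z [-0.025   0.0084  0.0244]
-0.03 207 y [-0.0144  0.0498  0.0749] z [-0.0208  0.0028  0.0246]
-0.02 114 y [-0.014  -0.0005  0.0675] z [-0.0229  0.0095  0.0249]
-0.01 64 y [-0.0021  0.0482  0.0651] z [-0.0099  0.0109  0.0252]
-0.0 95 y [-0.0039  0.0447  0.067 ] z [-0.0241  0.0091  0.0255]
0.01 147 y [-0.0034  0.0357  0.067 ] z [-0.0266  0.0082  0.0281]
0.02 143 y [-0.0029  0.0351  0.0655] z [-0.0273  0.0076  0.0268]
0.03 107 y [-0.0034 -0.0007  0.0624] z [-0.0268  0.0058  0.0273]
0.04 87 y [-0.0034 -0.001   0.0639] z [-0.0293  0.0031  0.0275]
0.05 54 y [-0.0031 -0.      0.0781] z [-0.0289  0.0006  0.026 ]
tcp px crop [156.1573 235.7768]
held (array([-0.    ,  0.0001,  0.001 , -0.0056,  0.007 , -0.0053]), np.float64(0.0007685828479909087), 1262)
side 246 [(-0.1, array([-0.0179, -0.0155, -0.0115])), (-0.07, array([-0.0173, -0.015 , -0.0113])), (-0.04, array([-0.0171, -0.0154, -0.0111])), (0.04, array([-0.0186, -0.0159, -0.0125])), (0.07, array([-0.0186, -0.0156, -0.0121])), (0.1, array([-0.0192, -0.016 , -0.012 ]))]
top 190 [(-0.1, array([-0.0191, -0.0172, -0.0143])), (-0.07, array([-0.0191, -0.017 , -0.0141])), (-0.04, None), (0.04, array([-0.0184, -0.0163, -0.0134])), (0.07, array([-0.0184, -0.016 , -0.0132])), (0.1, array([-0.0183, -0.0164, -0.0132]))]
```

View pics/s13.png

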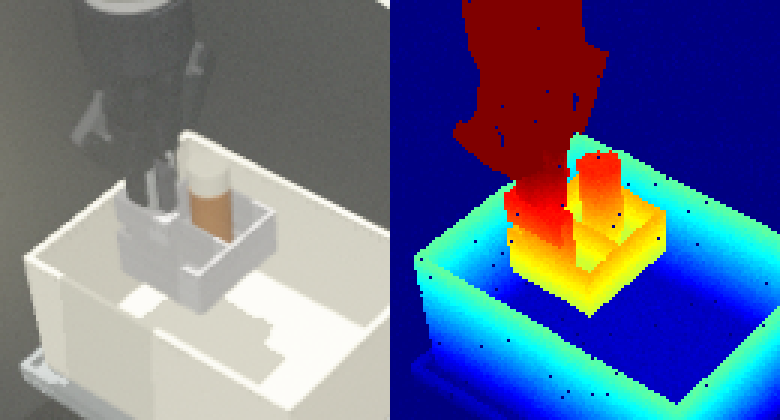

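View pics/t13.png

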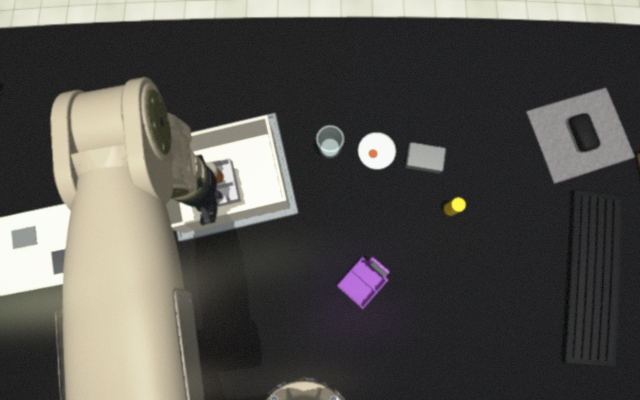

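Both cameras put the rim centre at about -16 mm along tool y. The strap face is at -2 mm, so the gap to the wall's inner face is about 11 mm. I lower the basket inside the tank with the lip just above the rim, then feel for the wall.

>>> send_rows([
  {"slide": [1,0,0],"dr": [0,0,0],"grip": -1},
  {"slide": [2,0,0],"dr": [0,0,0],"grip": -1},
  {"slide": [2,0,0],"dr": [0,0,0],"grip": -1},
  {"slide": [2,0,0],"dr": [0,0,0],"grip": -1},
  {"slide": [1.2,0,0],"dr": [0,0,0],"grip": -1},
  {"slide": [0.8,0,0],"dr": [0,0,0],"grip": -1},
  {"slide": [0,0,0],"dr": [0,0,0],"grip": -1},
  {"slide": [0,0,0],"dr": [0,0,0],"grip": -1},
  {"slide": [0,0,0],"dr": [0,0,0],"grip": -1},
])

```text
time_s: 18.75
tool_pos: [0.5108, 0.1672, 0.1364]
tcp_rot: [[0.002, 0.973, 0.23], [0.0, 0.23, -0.973], [-1.0, 0.002, 0.0]]
contact_force: [0.4, -0.3, -4.2]
width: 0.134
```

```bash
cat > feel.py <<'E'
from held import *
def feel():
    s,R=st(); 
    print('t',round(s['time_s'],2),'pos',np.round(s['tool_pos'],4),'Ftool',np.round(R.T@np.array(s['contact_force']),2),'M',np.round(s['wrist_torque'],2),'toolcoord',np.round(R.T@np.array(s['tool_pos']),4),'yaw',round(np.arctan2(R[1,2],R[0,2]),4))
E
python3 - <<'E'
from feel import *
feel()
p=look('s14',(200,50,330,190),fx=3)
print('held',held(p))
s,R=st();t=np.array(s['tool_pos']);X=cloud(p).reshape(-1,3); X=X[~np.isnan(X[:,0])]; L=(X-t)@R
m=(X[:,2]>.132)&(X[:,2]<.148)&(L[:,1]<.02)&(L[:,1]>-.06)&(abs(L[:,2])<.12)&(abs(L[:,2])>.03)
A=L[m]; print(m.sum(), np.percentile(A[:,1],[5,50,95]))
E
```

```text
t 18.75 pos [0.5108 0.1672 0.1364] Ftool [4.17 0.28 0.36] M [-0.03  0.15  0.01] toolcoord [-0.1354  0.5358 -0.0455] yaw -1.3392
t 18.75 pos [0.5108 0.1672 0.1364] yaw -1.3392 tilt [0.0019 0.0004] F [ 0.3666 -0.2883 -4.1737] M [-0.0306  0.1533  0.0059] w 0.134 j [ 0.1669  0.2634 -0.1654  1.14    0.0001  1.5061]
-0.09 97 y [-0.0352  0.0069  0.0336] z [-0.0084  0.0117  0.0161]
-0.08 51 y [-0.0177  0.0047  0.0144] z [0.0006 0.0098 0.0179]
-0.07 63 y [-0.019  -0.0048  0.0204] z [0.002  0.0116 0.0198]
-0.06 56 y [-0.0197 -0.0067  0.0177] z [-0.0021  0.0124  0.0208]
-0.05 45 y [-0.0186 -0.0091  0.0137] z [-0.0059  0.012   0.021 ]
-0.04 78 y [-0.0148 -0.01    0.0017] z [-0.0255  0.0098  0.0249]
-0.03 173 y [-0.0147  0.0516  0.0734] z [-0.0215  0.0013  0.0237]
-0.02 95 y [-0.0144 -0.0029  0.0633] z [-0.0225  0.009   0.0239]
-0.01 118 y [-0.0194 -0.0109  0.0652] z [-0.0281  0.007   0.0269]
-0.0 117 y [-0.02   -0.0032  0.0623] z [-0.0278  0.0071  0.0271]
0.01 139 y [-0.02    0.0332  0.0631] z [-0.0274  0.0056  0.0276]
0.02 109 y [-0.0198  0.0334  0.0597] z [-0.0262  0.0077  0.0275]
0.03 98 y [-0.0197 -0.0155  0.0651] z [-0.0273  0.0078  0.026 ]
0.04 80 y [-0.02   -0.0169  0.0664] z [-0.0265  0.0037  0.0297]
0.05 80 y [-0.0204 -0.0171  0.0757] z [-0.0274  0.0006  0.026 ]
tcp px crop [167.2026 231.3662]
held (array([-0.0142, -0.0006,  0.0007, -0.0362,  0.0158,  0.0196]), np.float64(0.0030868035455953804), 1455)
251 [-0.0192 -0.0169 -0.0126]
```

View pics/s14.png

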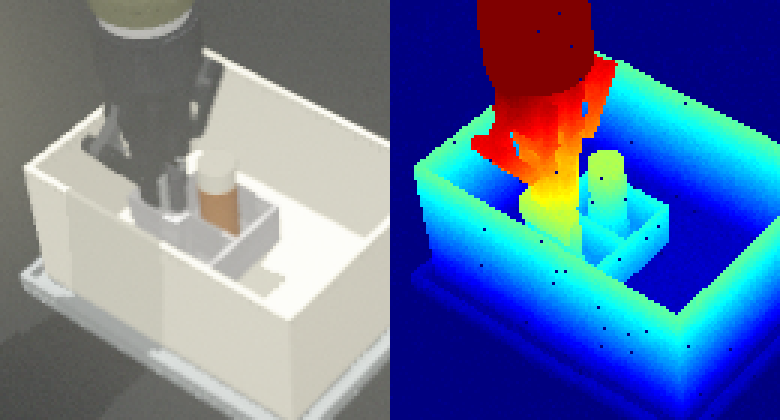

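>>> send_rows([
  {"slide": [0,-0.2,0],"dr": [0,0,0],"grip": -1},
  {"slide": [0,-0.2,0],"dr": [0,0,0],"grip": -1},
  {"slide": [0,-0.2,0],"dr": [0,0,0],"grip": -1},
  {"slide": [0,-0.1,0],"dr": [0,0,0],"grip": -1},
  {"slide": [0,0,0],"dr": [0,0,0],"grip": -1},
  {"slide": [0,0,0],"dr": [0,0,0],"grip": -1},
])

```text
time_s: 19.4
tool_pos: [0.5032, 0.1655, 0.1354]
tcp_rot: [[0.0, 0.973, 0.23], [0.0, 0.23, -0.973], [-1.0, 0.0, -0.0]]
contact_force: [-0.7, 0.6, -3.9]
width: 0.133
```

```bash
python3 -c "
from feel import *
feel()"
```

```text
t 19.4 pos [0.5032 0.1655 0.1354] Ftool [ 3.94 -0.54 -0.72] M [-0.05  0.11 -0.  ] toolcoord [-0.1353  0.5277 -0.0456] yaw -1.3392
```

>>> send_rows([
  {"slide": [0,-0.1,0],"dr": [0,0,0],"grip": -1},
  {"slide": [0,0,0],"dr": [0,0,0],"grip": -1},
])

```text
time_s: 19.6
tool_pos: [0.502, 0.1652, 0.1353]
tcp_rot: [[-0.0, 0.973, 0.23], [0.0, 0.23, -0.973], [-1.0, -0.0, -0.0]]
contact_force: [1.1, 0.1, -4.1]
width: 0.127
```

>>> send_rows([
  {"slide": [0,-0.1,0],"dr": [0,0,0],"grip": -1},
  {"slide": [0,0,0],"dr": [0,0,0],"grip": -1},
])

```text
time_s: 19.8
tool_pos: [0.501, 0.165, 0.1354]
tcp_rot: [[-0.0, 0.973, 0.23], [0.0, 0.23, -0.973], [-1.0, -0.0, -0.0]]
contact_force: [-0.6, 1.0, -2.9]
width: 0.131
```

```bash
python3 -c "
from feel import *
feel()"
```

```text
t 19.8 pos [0.501  0.165  0.1354] Ftool [ 2.91 -0.32 -1.1 ] M [-0.09  0.08  0.05] toolcoord [-0.1354  0.5255 -0.0456] yaw -1.3392
```

>>> send_rows([
  {"slide": [0,-0.07,0],"dr": [0,0,0],"grip": -1},
  {"slide": [0,0,0],"dr": [0,0,0],"grip": -1},
])

```text
time_s: 20.0
tool_pos: [0.5008, 0.1649, 0.1355]
tcp_rot: [[0.001, 0.973, 0.23], [0.0, 0.23, -0.973], [-1.0, 0.001, -0.0]]
contact_force: [0.0, -0.2, -3.9]
width: 0.132
```

>>> send_rows([
  {"slide": [0,-0.07,0],"dr": [0,0,0],"grip": -1},
  {"slide": [0,0,0],"dr": [0,0,0],"grip": -1},
])

```text
time_s: 20.2
tool_pos: [0.5006, 0.1649, 0.1356]
tcp_rot: [[0.002, 0.973, 0.23], [0.0, 0.23, -0.973], [-1.0, 0.002, -0.0]]
contact_force: [2.1, -0.4, -4.0]
width: 0.127
```

>>> send_rows([
  {"slide": [0,-0.07,0],"dr": [0,0,0],"grip": -1},
  {"slide": [0,0,0],"dr": [0,0,0],"grip": -1},
])

```text
time_s: 20.4
tool_pos: [0.5004, 0.1648, 0.1358]
tcp_rot: [[0.003, 0.973, 0.229], [0.001, 0.229, -0.973], [-1.0, 0.003, -0.0]]
contact_force: [4.6, 1.7, -3.8]
width: 0.13
```

```bash
python3 -c "
from feel import *
feel();
p=look('s15',(200,50,330,190),fx=3)"
```

```text
t 20.4 pos [0.5004 0.1648 0.1358] Ftool [ 3.85  4.87 -0.62] M [ 0.28 -1.2   0.03] toolcoord [-0.1344  0.5253 -0.0456] yaw -1.3393
t 20.4 pos [0.5004 0.1648 0.1358] yaw -1.3393 tilt [0.0025 0.0007] F [ 4.6032  1.7231 -3.8329] M [ 0.2824 -1.196   0.0301] w 0.13 j [ 0.1655  0.2434 -0.1936  1.1312  0.0003  1.5048]
-0.09 96 y [-0.0363 -0.0087  0.0318] z [-0.0072  0.0121  0.016 ]
-0.08 52 y [-0.0204  0.0042  0.0158] z [0.0001 0.01   0.0168]
-0.07 71 y [-0.0192 -0.0041  0.0169] z [0.0004 0.0115 0.0207]
-0.06 49 y [-0.0195 -0.0095  0.02  ] z [-0.0029  0.0108  0.0202]
-0.05 49 y [-0.0178 -0.0063  0.0177] z [-0.0015  0.0131  0.0211]
-0.04 87 y [-0.015  -0.0095  0.0649] z [-0.026   0.011   0.0258]
-0.03 163 y [-0.0145  0.052   0.0753] z [-0.0225  0.0001  0.024 ]
-0.02 102 y [-0.0149 -0.0014  0.0679] z [-0.0229  0.0071  0.0239]
-0.01 68 y [-0.0096  0.023   0.0647] z [-0.023   0.0116  0.028 ]
-0.0 94 y [-0.0094 -0.0054  0.0656] z [-0.0282  0.0058  0.0281]
0.01 124 y [-0.0088  0.0341  0.0606] z [-0.0266  0.0053  0.0281]
0.02 124 y [-0.0086  0.0335  0.0657] z [-0.0265  0.0071  0.028 ]
0.03 100 y [-0.009  -0.005   0.0656] z [-0.0274  0.0085  0.0253]
0.04 72 y [-0.01   -0.0059  0.0659] z [-0.0282  0.006   0.0273]
0.05 67 y [-0.0096 -0.007   0.0786] z [-0.0277  0.0013  0.0287]
tcp px crop [158.0949 239.788 ]
```

View pics/s15.png

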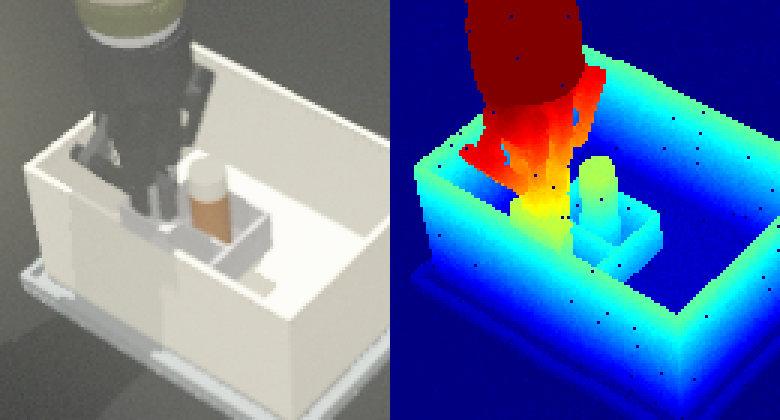

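Contact: the tool stopped at x≈0.5008 while the force rose to 5 N and the moment to -1.2 N·m. I back off to centre the 5 mm wall in the 7.5 mm slot.

>>> send_rows([
  {"slide": [0,0.15,0],"dr": [0,0,0],"grip": -1},
  {"slide": [0,0.16,0],"dr": [0,0,0],"grip": -1},
  {"slide": [0,0,0],"dr": [0,0,0],"grip": -1},
  {"slide": [0,0,0],"dr": [0,0,0],"grip": -1},
])

```text
time_s: 20.85
tool_pos: [0.5013, 0.1651, 0.135]
tcp_rot: [[-0.002, 0.973, 0.229], [-0.0, 0.229, -0.973], [-1.0, -0.002, -0.0]]
contact_force: [0.4, -0.2, -3.0]
width: 0.133
```

```bash
python3 -c "
from feel import *
feel()"
```

```text
t 20.85 pos [0.5013 0.1651 0.135 ] Ftool [2.96 0.31 0.32] M [ 0.04  0.13 -0.03] toolcoord [-0.136   0.5255 -0.0456] yaw -1.3392
```

>>> send_rows([
  {"slide": [0,0,0],"dr": [0,0,0],"grip": -1},
  {"slide": [0,0,0],"dr": [0,0,0],"grip": -1},
  {"slide": [0,0,0],"dr": [0,0,0],"grip": -1},
])

```text
time_s: 21.15
tool_pos: [0.502, 0.1652, 0.1353]
tcp_rot: [[-0.0, 0.973, 0.23], [0.0, 0.23, -0.973], [-1.0, -0.0, -0.0]]
contact_force: [1.6, 0.5, -3.7]
width: 0.128
```

```bash
python3 -c "
from feel import *
feel();feel()"
```

```text
t 21.15 pos [0.502  0.1652 0.1353] Ftool [ 3.7   1.62 -0.12] M [-0.03  0.07 -0.01] toolcoord [-0.1355  0.5265 -0.0456] yaw -1.3392
t 21.15 pos [0.502  0.1652 0.1353] Ftool [ 3.7   1.62 -0.12] M [-0.03  0.07 -0.01] toolcoord [-0.1355  0.5265 -0.0456] yaw -1.3392
```

>>> send_rows([
  {"slide": [0.3,0,0],"dr": [0,0,0],"grip": -1},
  {"slide": [0.2,0,0],"dr": [0,0,0],"grip": -1},
  {"slide": [0.1,0,0],"dr": [0,0,0],"grip": -1},
  {"slide": [0,0,0],"dr": [0,0,0],"grip": -1},
])

```text
time_s: 21.55
tool_pos: [0.5019, 0.1652, 0.1291]
tcp_rot: [[-0.001, 0.973, 0.23], [-0.0, 0.23, -0.973], [-1.0, -0.001, -0.0]]
contact_force: [-0.4, 1.0, -4.4]
width: 0.127
```

>>> send_rows([
  {"slide": [0.1,0,0],"dr": [0,0,0],"grip": -1},
  {"slide": [0.1,0,0],"dr": [0,0,0],"grip": -1},
  {"slide": [0,0,0],"dr": [0,0,0],"grip": -1},
])

```text
time_s: 21.85
tool_pos: [0.5021, 0.1652, 0.1273]
tcp_rot: [[-0.0, 0.973, 0.23], [0.0, 0.23, -0.973], [-1.0, -0.0, -0.0]]
contact_force: [0.5, 0.0, -3.5]
width: 0.132
```

>>> send_rows([
  {"slide": [0.1,0,0],"dr": [0,0,0],"grip": -1},
  {"slide": [0.1,0,0],"dr": [0,0,0],"grip": -1},
  {"slide": [0,0,0],"dr": [0,0,0],"grip": -1},
])

```text
time_s: 22.15
tool_pos: [0.5021, 0.1652, 0.1252]
tcp_rot: [[-0.0, 0.973, 0.23], [0.0, 0.23, -0.973], [-1.0, -0.0, -0.0]]
contact_force: [-0.1, 0.2, -3.0]
width: 0.129
```

```bash
python3 -c "
from feel import *
feel()"
```

```text
t 22.15 pos [0.5021 0.1652 0.1252] Ftool [ 2.95 -0.04 -0.26] M [-0.04  0.19 -0.01] toolcoord [-0.1253  0.5266 -0.0456] yaw -1.3392
```

The lip has passed the rim with no force change. I keep lowering gently.

>>> send_rows([
  {"slide": [0.2,0,0],"dr": [0,0,0],"grip": -1},
  {"slide": [0.2,0,0],"dr": [0,0,0],"grip": -1},
  {"slide": [0.2,0,0],"dr": [0,0,0],"grip": -1},
  {"slide": [0,0,0],"dr": [0,0,0],"grip": -1},
])

```text
time_s: 22.55
tool_pos: [0.5019, 0.1652, 0.119]
tcp_rot: [[-0.001, 0.973, 0.23], [-0.0, 0.23, -0.973], [-1.0, -0.001, -0.0]]
contact_force: [-0.3, -0.6, -4.0]
width: 0.131
```

>>> send_rows([
  {"slide": [0.2,0,0],"dr": [0,0,0],"grip": -1},
  {"slide": [0.1,0,0],"dr": [0,0,0],"grip": -1},
  {"slide": [0.1,0,0],"dr": [0,0,0],"grip": -1},
  {"slide": [0,0,0],"dr": [0,0,0],"grip": -1},
])

```text
time_s: 22.95
tool_pos: [0.502, 0.1652, 0.1152]
tcp_rot: [[-0.0, 0.973, 0.23], [0.0, 0.23, -0.973], [-1.0, -0.0, -0.0]]
contact_force: [-0.5, -0.5, -4.1]
width: 0.132
```

```bash
python3 -c "
from feel import *
feel()"
```

```text
t 22.95 pos [0.502  0.1652 0.1152] Ftool [ 4.13 -0.59  0.34] M [-0.03  0.13 -0.01] toolcoord [-0.1154  0.5265 -0.0456] yaw -1.3392
```

>>> send_rows([
  {"slide": [0.1,0,0],"dr": [0,0,0],"grip": -1},
  {"slide": [0.1,0,0],"dr": [0,0,0],"grip": -1},
  {"slide": [0,0,0],"dr": [0,0,0],"grip": -1},
])

```text
time_s: 23.25
tool_pos: [0.5021, 0.1652, 0.1133]
tcp_rot: [[-0.0, 0.973, 0.229], [0.0, 0.229, -0.973], [-1.0, -0.0, -0.0]]
contact_force: [0.3, 0.2, -3.9]
width: 0.133
```

>>> send_rows([
  {"slide": [0.1,0,0],"dr": [0,0,0],"grip": -1},
  {"slide": [0,0,0],"dr": [0,0,0],"grip": -1},
])

```text
time_s: 23.45
tool_pos: [0.5021, 0.1652, 0.1123]
tcp_rot: [[-0.0, 0.973, 0.229], [0.0, 0.229, -0.973], [-1.0, -0.0, -0.0]]
contact_force: [0.8, 0.4, -4.6]
width: 0.132
```

>>> send_rows([
  {"slide": [0.1,0,0],"dr": [0,0,0],"grip": -1},
  {"slide": [0,0,0],"dr": [0,0,0],"grip": -1},
])

```text
time_s: 23.65
tool_pos: [0.5021, 0.1652, 0.1113]
tcp_rot: [[-0.0, 0.973, 0.23], [0.0, 0.23, -0.973], [-1.0, -0.0, -0.0]]
contact_force: [-0.5, -0.7, -3.9]
width: 0.129
```

>>> send_rows([
  {"slide": [0.1,0,0],"dr": [0,0,0],"grip": -1},
  {"slide": [0,0,0],"dr": [0,0,0],"grip": -1},
])

```text
time_s: 23.85
tool_pos: [0.5022, 0.1653, 0.1104]
tcp_rot: [[0.0, 0.973, 0.23], [0.0, 0.23, -0.973], [-1.0, 0.0, -0.0]]
contact_force: [-0.4, -0.0, -3.1]
width: 0.134
```

>>> send_rows([
  {"slide": [0.1,0,0],"dr": [0,0,0],"grip": -1},
  {"slide": [0,0,0],"dr": [0,0,0],"grip": -1},
])

```text
time_s: 24.05
tool_pos: [0.5022, 0.1653, 0.1096]
tcp_rot: [[0.0, 0.973, 0.23], [0.0, 0.23, -0.973], [-1.0, 0.0, -0.0]]
contact_force: [-0.3, 0.0, -0.7]
width: 0.132
```

>>> send_rows([
  {"slide": [0.1,0,0],"dr": [0,0,0],"grip": -1},
  {"slide": [0,0,0],"dr": [0,0,0],"grip": -1},
])

```text
time_s: 24.25
tool_pos: [0.5023, 0.1653, 0.1088]
tcp_rot: [[0.001, 0.973, 0.23], [0.0, 0.23, -0.973], [-1.0, 0.001, -0.0]]
contact_force: [-0.7, 0.4, 1.7]
width: 0.128
```

Seated: the vertical force went from -3.9 to +1.7 N over about 2 mm. Before letting go I bring the strap back flush against the wall so the basket hangs straight.

>>> send_rows([
  {"slide": [0,-0.06,0],"dr": [0,0,0],"grip": -1},
  {"slide": [0,-0.05,0],"dr": [0,0,0],"grip": -1},
  {"slide": [0,0,0],"dr": [0,0,0],"grip": -1},
  {"slide": [0,0,0],"dr": [0,0,0],"grip": -1},
])

```text
time_s: 24.65
tool_pos: [0.5023, 0.1652, 0.1089]
tcp_rot: [[0.002, 0.973, 0.23], [0.001, 0.229, -0.973], [-1.0, 0.002, -0.0]]
contact_force: [3.1, 1.6, 1.7]
width: 0.131
```

```bash
python3 -c "
from feel import *
feel()
p=look('s16',(200,50,330,190),fx=3)"
```

```text
t 24.65 pos [0.5023 0.1652 0.1089] Ftool [-1.67  3.39 -0.81] M [ 0.23 -0.48 -0.01] toolcoord [-0.1076  0.5271 -0.0456] yaw -1.3392
t 24.65 pos [0.5023 0.1652 0.1089] yaw -1.3392 tilt [0.0023 0.0007] F [3.1064 1.5605 1.6807] M [ 0.2303 -0.4836 -0.0091] w 0.131 j [ 0.1658  0.264  -0.2349  1.0695  0.0003  1.505 ]
-0.09 100 y [-0.0345 -0.0095  0.0371] z [-0.0077  0.012   0.0158]
-0.08 53 y [-0.0213  0.002   0.0148] z [0.0004 0.0111 0.0191]
-0.07 48 y [-0.0192 -0.0047  0.0171] z [0.0002 0.0116 0.0209]
-0.06 60 y [-0.0198 -0.0093  0.0168] z [-0.0025  0.0113  0.0207]
-0.05 35 y [-0.018  -0.0095  0.0204] z [-0.0006  0.0121  0.0206]
-0.04 75 y [-0.0151 -0.0095  0.0003] z [-0.0249  0.0116  0.0246]
-0.03 180 y [-0.0149  0.0496  0.0727] z [-0.0214  0.0016  0.0279]
-0.02 86 y [-0.0152 -0.0096  0.0658] z [-0.0237  0.0085  0.0269]
-0.01 65 y [-0.012   0.0447  0.0657] z [-0.0229  0.0084  0.0294]
-0.0 93 y [-0.0107 -0.0076  0.0647] z [-0.0286  0.0043  0.0269]
0.01 116 y [-0.0107  0.0344  0.0622] z [-0.0263  0.0073  0.0287]
0.02 110 y [-0.011   0.0337  0.0689] z [-0.0246  0.0086  0.0274]
0.03 67 y [-0.0112 -0.0089  0.0649] z [-0.0269  0.0102  0.0287]
0.04 53 y [-0.0121 -0.0095  0.0642] z [-0.0291  0.0065  0.028 ]
0.05 58 y [-0.0116 -0.0092  0.0792] z [-0.0297  0.0033  0.025 ]
tcp px crop [162.7135 262.6826]
```

View pics/s16.png

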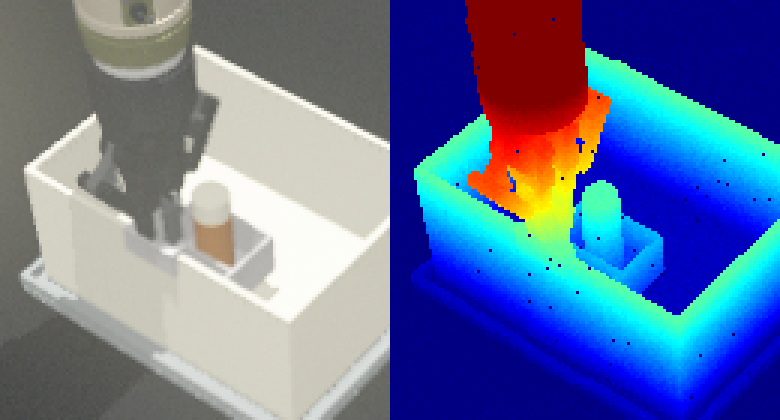

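>>> send_rows([
  {"slide": [-0.15,0,0],"dr": [0,0,0],"grip": -1},
  {"slide": [0,0,0],"dr": [0,0,0],"grip": -1},
  {"slide": [0,0,0],"dr": [0,0,0],"grip": -1},
])

```text
time_s: 25.0
tool_pos: [0.5008, 0.1649, 0.1096]
tcp_rot: [[-0.001, 0.973, 0.229], [-0.0, 0.229, -0.973], [-1.0, -0.001, 0.0]]
contact_force: [1.5, 0.2, -1.0]
width: 0.132
```

```bash
python3 -c "
from feel import *
feel()"
```

```text
t 25.0 pos [0.5008 0.1649 0.1096] Ftool [1.05 1.53 0.16] M [-0.02 -0.27  0.05] toolcoord [-0.11    0.5252 -0.0455] yaw -1.3393
```

>>> send_rows([
  {"slide": [0.08,0,0],"dr": [0,0,0],"grip": -1},
  {"slide": [0,0,0],"dr": [0,0,0],"grip": -1},
  {"slide": [0,0,0],"dr": [0,0,0],"grip": -0.6},
  {"slide": [0,0,0],"dr": [0,0,0],"grip": -0.4},
  {"slide": [0,0,0],"dr": [0,0,0],"grip": -0.2},
  {"slide": [0,0,0],"dr": [0,0,0],"grip": -0.1},
  {"slide": [0,0,0],"dr": [0,0,0],"grip": 0},
  {"slide": [0,0,0],"dr": [0,0,0],"grip": 0},
  {"slide": [0,0,0],"dr": [0,0,0],"grip": 0},
])

```text
time_s: 25.9
tool_pos: [0.5011, 0.165, 0.1091]
tcp_rot: [[0.0, 0.973, 0.23], [0.0, 0.23, -0.973], [-1.0, 0.0, -0.0]]
contact_force: [0.7, 0.2, -1.1]
width: 0.498
```

```bash
python3 -c "
from feel import *
feel()
p=look('s17',(200,50,330,190),fx=3)"
```

```text
t 25.9 pos [0.5011 0.165  0.1091] Ftool [ 1.14  0.75 -0.02] M [ 0.01 -0.07 -0.03] toolcoord [-0.1091  0.5256 -0.0456] yaw -1.3392
t 25.9 pos [0.5011 0.165  0.1091] yaw -1.3392 tilt [0.     0.0001] F [ 0.7243  0.1911 -1.1425] M [ 0.0078 -0.0736 -0.0341] w 0.498 j [ 0.1658  0.2638 -0.2347  1.0722  0.0001  1.505 ]
-0.09 84 y [-0.0519 -0.0007  0.0481] z [-0.0062  0.0113  0.0158]
-0.08 75 y [-0.0344  0.0023  0.0276] z [-0.0075  0.0084  0.0189]
-0.07 112 y [-0.035  -0.0038  0.0311] z [-0.0066  0.0087  0.0203]
-0.06 99 y [-0.0352 -0.005   0.0359] z [-0.0062  0.0084  0.0214]
-0.05 54 y [-0.0328 -0.0055  0.0253] z [-0.0051  0.0084  0.0199]
-0.04 67 y [-0.021  -0.0062  0.018 ] z [-0.0021  0.0137  0.0241]
-0.03 142 y [-0.0149  0.0535  0.0723] z [-0.0118  0.005   0.0265]
-0.02 76 y [-0.0159 -0.0087  0.0624] z [-0.0213  0.0086  0.0264]
-0.01 59 y [-0.0094  0.0444  0.0666] z [-0.0249  0.0092  0.0296]
-0.0 96 y [-0.0107 -0.0062  0.0658] z [-0.0248  0.007   0.0267]
0.01 119 y [-0.0099  0.0339  0.0639] z [-0.0275  0.0058  0.0275]
0.02 102 y [-0.01    0.0333  0.064 ] z [-0.027   0.0074  0.0291]
0.03 62 y [-0.0105 -0.0075  0.062 ] z [-0.0268  0.008   0.0269]
0.04 56 y [-0.0098 -0.0078  0.0653] z [-0.0272  0.0049  0.0292]
0.05 58 y [-0.0108 -0.0082  0.079 ] z [-0.0268  0.0047  0.0291]
tcp px crop [161.6259 263.379 ]
```

View pics/s17.png

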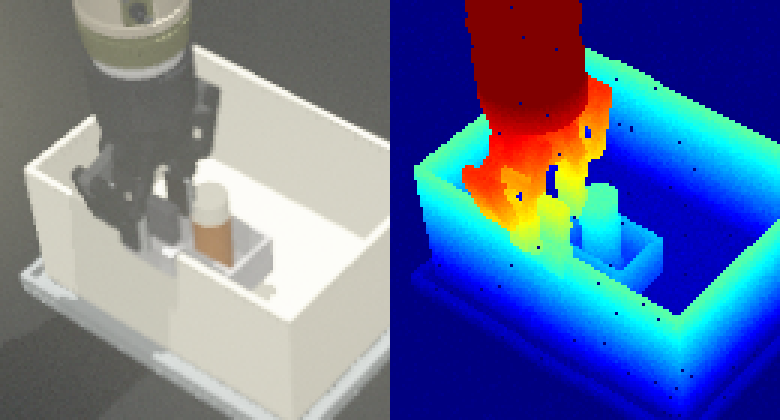

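Released, and the basket did not move. Retreat straight up.

>>> send_rows([
  {"slide": [-1,0,0],"dr": [0,0,0],"grip": 0},
  {"slide": [-2,0,0],"dr": [0,0,0],"grip": 0},
  {"slide": [-3,0,0],"dr": [0,0,0],"grip": 0},
  {"slide": [-3,0,0],"dr": [0,0,0],"grip": 0},
  {"slide": [-3,0,0],"dr": [0,0,0],"grip": 0},
  {"slide": [-2,0,0],"dr": [0,0,0],"grip": 0},
  {"slide": [0,0,0],"dr": [0,0,0],"grip": 0},
  {"slide": [0,0,0],"dr": [0,0,0],"grip": 0},
])

```text
time_s: 26.75
tool_pos: [0.5013, 0.165, 0.2495]
tcp_rot: [[0.001, 0.973, 0.23], [0.0, 0.23, -0.973], [-1.0, 0.001, 0.0]]
contact_force: [0.5, 0.7, -0.1]
width: 0.503
```

Run:
```python
from feel import *
feel()
p=snapshot('side'); cv2.imwrite('pics/s18.png',cv2.resize(p['pixels'][50:190,200:330,::-1],None,fx=5.5,fy=4.2,interpolation=cv2.INTER_CUBIC))
# 6dof-ish fit of hanging basket, in frame nominal: yaw .2317, grip at (.5011,.1650)
X=cloud(p).reshape(-1,3); X=X[~np.isnan(X[:,0])]
a=.2317; o=np.array([.5011+.033*np.cos(a),.165+.033*np.sin(a),0.0535])
B=to_local(X,o[0],o[1],a,o[2])
m=(B[:,0]>-.029)&(B[:,0]<.062)&(abs(B[:,1])<.046)&(B[:,2]>-.005)&(B[:,2]<.046)
m2=(B[:,0]>-.052)&(B[:,0]<-.02)&(abs(B[:,1])<.03)&(B[:,2]>.088)&(B[:,2]<.13)
v=(np.hypot(B[:,0]-.029,B[:,1])<.021)&(B[:,2]>.007)
Q=B[(m|m2)&~v]; print(m.sum(),m2.sum(),len(Q))
f=lambda q: basket_sdf((Q-q[:3])@Ro.from_rotvec(q[3:]).as_matrix())
s=least_squares(f,np.zeros(6),loss='soft_l1',f_scale=.002,x_scale=[.01]*3+[.1]*3)
np.set_printoptions(precision=4,suppress=True); print('pose dev',s.x,np.median(f(s.x)))
V=B[(np.hypot(B[:,0]-.029,B[:,1])<.025)&(B[:,2]>.045)&(B[:,2]<.1)]; print('vial top z',np.percentile(V[:,2],[50,95]),'n',len(V), V[V[:,2]>.078].mean(0))
for k in ['vial','basket']: print(k,[(np.round(b['box']),round(b['score'],2)) for b in boxes_of(k,p)])
```

```text
t 26.75 pos [0.5013 0.165  0.2495] Ftool [ 0.11  0.66 -0.61] M [ 0.03  0.   -0.02] toolcoord [-0.2489  0.5261 -0.0455] yaw -1.3392
482 294 676
pose dev [-0.0024 -0.0002  0.0008 -0.0131  0.0234  0.0097] -0.00037148867799691003
vial top z [0.074  0.0842] n 235 [0.0256 0.0004 0.0823]
vial [(array([270., 122.,  13.,  29.]), 0.74), (array([418., 303.,  21.,  35.]), 0.74)]
basket [(array([266., 129.,  50.,  37.]), 0.63), (array([283., 277.,  50.,  55.]), 0.58)]
```

View pics/s18.png

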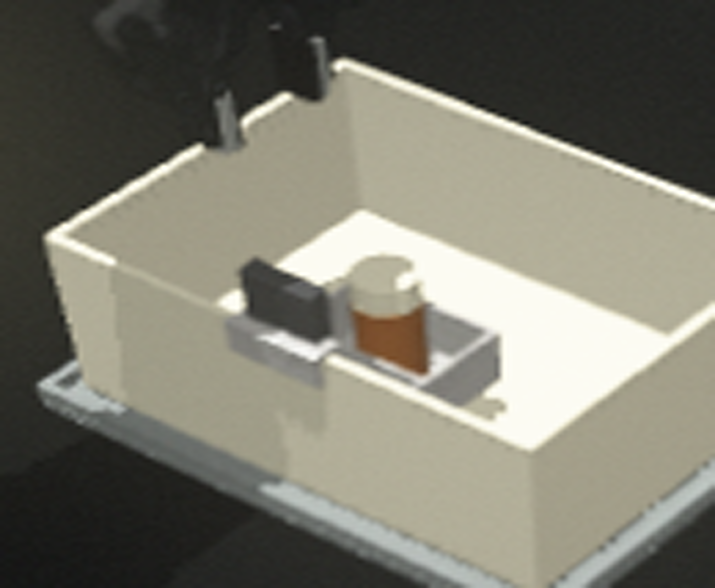

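The hook is over the near wall, with the lip outside at (280,345) in the crop and the vial upright. The fit shows a possible pitch of about 0.02 rad, so I'll move the arm aside and measure it with both cameras.

>>> send_rows([
  {"slide": [-3,0,0],"dr": [0,0,0],"grip": 0},
  {"slide": [0,0,3],"dr": [0,0,0],"grip": 0},
  {"slide": [0,0,4],"dr": [0,0,0],"grip": 0},
  {"slide": [0,0,4],"dr": [0,0,0],"grip": 0},
  {"slide": [0,0,4],"dr": [0,0,0],"grip": 0},
  {"slide": [0,0,4],"dr": [0,0,0],"grip": 0},
  {"slide": [0,0,4],"dr": [0,0,0],"grip": 0},
  {"slide": [0,0,4],"dr": [0,0,0],"grip": 0},
  {"slide": [0,0,4],"dr": [0,0,0],"grip": 0},
  {"slide": [0,0,3],"dr": [0,0,0],"grip": 0},
  {"slide": [0,0,0],"dr": [0,0,0],"grip": 0},
])

```text
time_s: 28.0
tool_pos: [0.5791, -0.1697, 0.2765]
tcp_rot: [[-0.003, 0.974, 0.225], [0.0, 0.225, -0.974], [-1.0, -0.003, -0.001]]
contact_force: [0.5, 0.7, -0.4]
width: 0.502
```

```bash
cat > hang.py <<'E'
from feel import *
def hang(save_=None):
    np.set_printoptions(precision=4,suppress=True)
    for cam in('side','top'):
        ims=[snapshot(cam) for _ in range(4)]
        p=ims[0]; D=np.stack([i['depth'] for i in ims]); D[D<=0]=np.nan
        p=dict(p); p['depth']=np.nan_to_num(np.nanmedian(D,axis=0)).astype(np.float32)
        if save_: 
            c=proj(p,[[.53,.17,.1]])[0].astype(int)
            cv2.imwrite(f'pics/{save_}_{cam}.png',cv2.resize(p['pixels'][c[1]-45:c[1]+45,c[0]-60:c[0]+60,::-1],None,fx=6,fy=6,interpolation=cv2.INTER_CUBIC))
        X=cloud(p).reshape(-1,3); X=X[~np.isnan(X[:,0])]
        a=.2317; o=np.array([.5011+.033*np.cos(a),.165+.033*np.sin(a),0.0535])
        B=to_local(X,o[0],o[1],a,o[2])
        m=(B[:,0]>-.029)&(B[:,0]<.062)&(abs(B[:,1])<.046)&(B[:,2]>-.005)&(B[:,2]<.046)
        m2=(B[:,0]>-.052)&(B[:,0]<-.02)&(abs(B[:,1])<.03)&(B[:,2]>.080)&(B[:,2]<.13)
        v=(np.hypot(B[:,0]-.027,B[:,1])<.022)&(B[:,2]>.007)
        Q=B[(m|m2)&~v]
        f=lambda q: basket_sdf((Q-q[:3])@Ro.from_rotvec(q[3:]).as_matrix())
        s=least_squares(f,np.zeros(6),loss='soft_l1',f_scale=.002,x_scale=[.01]*3+[.1]*3)
        cov=np.linalg.inv(s.jac.T@s.jac)*np.mean(f(s.x)**2)
        print(cam,len(Q),'pose dev',s.x,'sd',np.sqrt(np.diag(cov))[3:],np.median(abs(f(s.x))))
        G=B[(B[:,2]>.117)&(abs(B[:,1])<.03)&(abs(B[:,0]+.033)<.02)]; print('  block top x',np.percentile(G[:,0],[5,50,95]),'z',np.median(G[:,2]) if len(G) else None)
        W=B[(B[:,2]>.078)&(B[:,2]<.095)&(abs(B[:,1])>.04)&(abs(B[:,1])<.09)&(B[:,0]<-.02)&(B[:,0]>-.06)]; print('  rim x',np.percentile(W[:,0],[5,50,95]),'z',np.percentile(W[:,2],[50,75,95]))
        H=B[(B[:,2]>.085)&(B[:,2]<.1)&(abs(B[:,1])<.022)&(B[:,0]<-.040)&(B[:,0]>-.06)]; print('  hook top x',np.percentile(H[:,0],[5,50,95]),'z',np.percentile(H[:,2],[25,50,75,95]),len(H))
        V=B[(np.hypot(B[:,0]-.027,B[:,1])<.022)&(B[:,2]>.045)]; print('  vial',len(V),V[V[:,2]>.077].mean(0))
        for lo,hi in((-.031,.0),(.01,.05)):
            E=B[(B[:,0]>lo)&(B[:,0]<hi)&(abs(B[:,1])>.0375)&(abs(B[:,1])<.042)&(B[:,2]>.02)&(B[:,2]<.05)]; print('  side wall top z',lo,np.percentile(E[:,2],[90,97]) if len(E)>5 else None,len(E))
E
python3 - <<'E'
from hang import *
feel(); hang('h1')
E
```

```text
t 28.0 pos [ 0.5791 -0.1697  0.2765] Ftool [ 0.35  0.6  -0.55] M [ 0.02 -0.01 -0.04] toolcoord [-0.2782  0.5253  0.2954] yaw -1.3438
side 736 pose dev [-0.0013  0.     -0.0001 -0.0009  0.0139 -0.0014] sd [0.0027 0.0013 0.0033] 0.0006621690800801307
  block top x [-0.0391 -0.036  -0.0281] z 0.12494761773948126
  rim x [-0.0417 -0.04   -0.036 ] z [0.084  0.0852 0.0859]
  hook top x [-0.0467 -0.0447 -0.0406] z [0.0884 0.0893 0.0902 0.0912] 58
  vial 235 [ 0.0253 -0.0001  0.0821]
  side wall top z -0.031 None 2
  side wall top z 0.01 [0.0384 0.0402] 75
top 1133 pose dev [-0.0022  0.0015  0.0011 -0.017  -0.0039  0.0086] sd [0.0017 0.0011 0.0022] 0.0006187607430866
  block top x [-0.0413 -0.0364 -0.0303] z 0.12609572582889816
  rim x [-0.043  -0.0409 -0.0379] z [0.0853 0.0864 0.087 ]
  hook top x [-0.0489 -0.0448 -0.0412] z [0.0896 0.0905 0.0916 0.0962] 89
  vial 203 [0.0252 0.0033 0.0831]
  side wall top z -0.031 [0.0406 0.0411] 24
  side wall top z 0.01 [0.0409 0.0412] 45
```

View pics/h1_side.png

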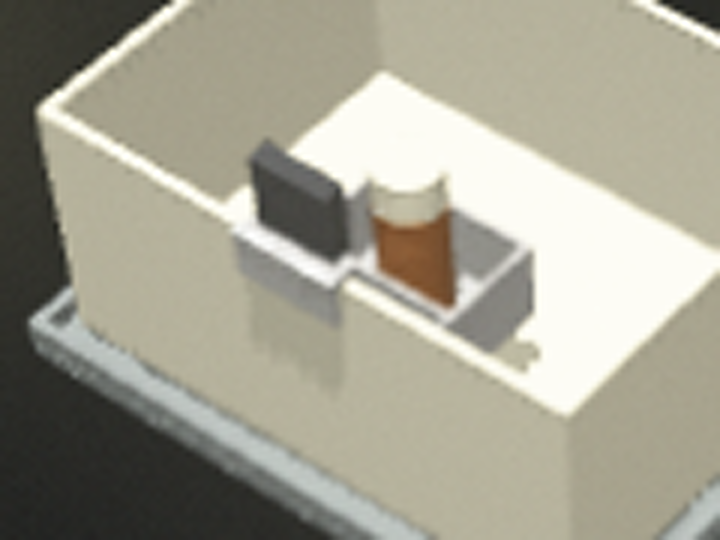

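View pics/h1_top.png

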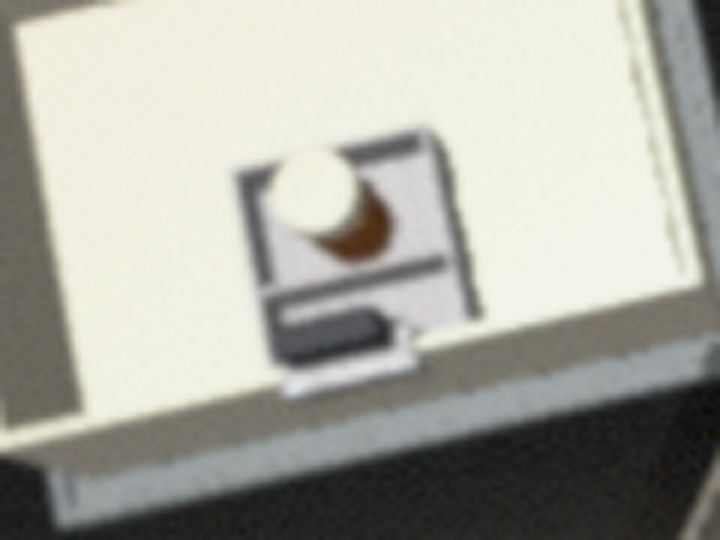

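Both cameras agree: pitch is +0.014 rad (side) and -0.004 rad (top), so about zero. The hook's top lies about 5 mm above the rim, which is the hook's thickness, so it is fully seated. The vial stands in the +x pocket. I'm handing in.

```bash
python3 -c "
from plan import *
print(r.finish_job())"
```

```text
the job is handed in; nothing more can be done
None
```

The amber vial with the white cap is standing in the steel basket's open pocket. The basket hangs by its hook on the tank wall nearest the robot, and I let go and handed in at about 28.5 s.

- **Finding the wall:** I felt for it with the strap, and contact reached about 5 N. I then backed off about 1.2 mm and lowered the hook until the rim carried the basket. The highest vertical push was about 6 N.
- **Hook and basket:** the hook's top is about 5 mm above the rim, which is the hook's own thickness, so it is fully down. Pitch is +0.014 rad from the side camera and -0.004 from the top camera, so it hangs straight within what I can measure.
- **Vial and other objects:** the vial is upright in its pocket. The dish, the slide box and the beaker were never touched, and the arm is well clear of everything.

These readings disagreed:
- **Fingertips:** they showed about 43 mm behind the reported tool point in both cameras. I set all grip heights from what the cameras showed, and the contacts fitted that.
- **Cameras:** they differed by 2 to 3 mm in position, and by about 0.016 rad on the basket's sideways tilt at the end (-0.001 side, -0.017 top).
- **Seating:** the first try at sliding the strap flush stuck on rim friction at 3.4 N. I eased the load, it slid home, and I reseated the hook before letting go.

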